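Load the blow-off box, latch its lid and set the air

TASK

Get the freshly ground fittings ready for blowing clean: lift only the top tray off the pile and set it flat on the rubber mat, lengthwise along it, ready for the cleaned parts, and put every fitting that is on the bench into the blow-off box. When all the fittings are in, press the lid shut past its catch, and only then turn the air valve to half open (45 degrees). Leave the rest of the pile and the other things on the bench as they are.

Things in the scene. Friction and masses are not known exactly. Their poses are not given: they have to be found in the camera images.
- blowbox: grey blow-off box fixed to the bench, 200 (x) by 180 (y) by 95 mm high, open on top under a hinged lid. Inside 190 x 170 mm, floor 30 mm above the bench, walls 5 mm. Origin: centre of the underside. A brass air valve stands at x -150, y +20 mm; a sprung roller catch sticks out up to 35 mm at the middle of the -y wall, top at 99 mm
- lid (a joint): lid's hinge angle, rad: 0 flat shut, about 1.6 upright. Hinge along the box's x at its +y wall (y +90, z 97 mm); lid 204 mm wide, reaching 200 mm, 6 mm thick (2 to 8 mm above the hinge when shut). Stiff upright; below about 1.15 it sinks until its pin rests on the sprung catch at about 0.09; then pressing the free edge with about 10 N snaps it past the catch to 0 to 0.02, where it stays
- lid_press (a point): middle of the black rubber pad (70 x 32 mm) on the outside of the lid near its free edge, 178 mm from the hinge; its height is 107 mm when the lid is shut
- lid_hinge (a point): middle of the lid's hinge axis; fixed to the box
- valve (a joint): turn of the air valve's handle in rad: 0 = shut, handle bar square across the brass pipe (along the box's y); grows counter-clockwise seen from above; 1.571 = fully open, bar along the pipe; 0.785 = half open. Stays where it is left
- valve_grip (a point): on the valve's upright turning axis, 95 mm above the bench, in the middle of the black handle bar: 62 mm long, 12 mm wide, 30 mm tall (75 to 105 mm above the bench). Its y axis runs along the bar and turns with it
- mat: black rubber mat fixed on the bench, 240 mm (x) by 100 mm (y), 3 mm thick; origin: centre of the underside
- tray_top: the top one of a pile of three equal grey stacking trays with dark rims: 200 mm (x) by 62 mm (y) by 32 mm high, walls 3 mm, with a 188 x 50 mm foot 6 mm high that sits inside the rim of the tray below, so the pile steps by 26 mm. Empty, 120 g. Origin: centre of the foot's underside; the rim is 32 mm above it
- tray_mid: the middle tray of the pile, same shape
- tray_low: the lowest tray of the pile, same shape, on the bench
- part1: a ground aluminium fitting to be cleaned: a round 38 mm base 8 mm thick with a plain round hub of 22 mm diameter standing on it to 36 mm total height; about 90 g. Origin: centre of the base's underside; z runs up through the hub. May be absent (None) in a run
- part2: a ground aluminium fitting to be cleaned: a round 38 mm base 8 mm thick with a plain round hub of 22 mm diameter standing on it to 36 mm total height; about 90 g. Origin: centre of the base's underside; z runs up through the hub. May be absent (None) in a run
- part3: a ground aluminium fitting to be cleaned: a round 38 mm base 8 mm thick with a plain round hub of 22 mm diameter standing on it to 36 mm total height; about 90 g. Origin: centre of the base's underside; z runs up through the hub. May be absent (None) in a run
- part4: a ground aluminium fitting to be cleaned: a square 36 mm base 8 mm thick with a plain round hub of 22 mm diameter standing on it to 36 mm total height; about 90 g. Origin: centre of the base's underside; z runs up through the hub. May be absent (None) in a run
- part5: a ground aluminium fitting to be cleaned: a square 36 mm base 8 mm thick with a plain round hub of 22 mm diameter standing on it to 36 mm total height; about 90 g. Origin: centre of the base's underside; z runs up through the hub. May be absent (None) in a run
- part6: a ground aluminium fitting to be cleaned: a square 36 mm base 8 mm thick with a plain round hub of 22 mm diameter standing on it to 36 mm total height; about 90 g. Origin: centre of the base's underside; z runs up through the hub. May be absent (None) in a run
- oil_can: bystander: steel can, 56 mm across, 150 mm tall; origin at the centre of its underside
- jar: bystander: glass jar, 60 mm across, 80 mm tall; origin at the centre of its underside
- screwdriver: bystander: screwdriver lying on the bench

How it is judged:
By the outcome, as a careful person would: the job done as asked, in the order asked, and still so for the second after the job is handed in, with the robot touching nothing.
Of part1, part2, part3, part4, part5, part6 only 4 to 6 are there at a start; the rules pass over those that are not, and their reading is None.
At some moment in a run one of part1, part2, part3, part4, part5, part6 may be knocked a few centimetres aside while the robot is not near it.
Once in a run the grip may slacken for a moment while it holds something.
It also fails if it takes over 208 s, if anything falls off the work surface, if the arm or the gripper's body presses on something with over 40 N, if the wrist force passes 120 N, or if a joint passes its speed limit or range.

ROBOT

A 6-joint arm with a two-finger parallel gripper is mounted at the origin on the work surface. World frame = base frame: x ahead of the robot, y to its left, z up, the work surface at z = 0. Lengths are in m, angles in rad, forces in N, time in s.
With the tool pointing down it reaches from about 0.25 to 0.775 m from the base axis. Payload 4 kg.
Tool frame: the origin (TCP) lies on the mounting face of the last link; the fingertips stand 173 mm ahead of it and the grasp point (between the pads) lies 155 mm ahead of it (bot.finger_overhang is the distance from the TCP to the fingertips, in m); z points along the fingers, y is the line along which they close (so a half turn about z gives the same grasp; the last joint's range is limited). The gripper opens to 85 mm and grips with 20 to 120 N. Pads are 22 mm wide; open, the fingers measure 114 mm over their backs; the gripper's body (76 mm by 85 mm) begins 54 mm behind the grasp point. The pads swing forward as they close: fully open they stand 13 mm farther back than shut.
Start: joints at [1.017, 0.087, 1.371, -0, 1.684, -0.103], TCP at [0.24, 0.495, 0.405] pointing down, gripper open.
Joint ranges: [-3.1, 3.1], [-0.76, 2.03], [0.27, 2.55], [-1.08, 4.22], [0.17, 2.65], [-2.57, 2.57]. Speed limits (rad/s): [2.79, 2.79, 3.14, 3.14, 3.14, 3.14].

INTERFACE

Orientations are given as [roll, pitch, yaw] about the fixed x, y, z axes, in that order (R = Rz(yaw) Ry(pitch) Rx(roll)).
In Python, from station import readout, vision, ticket, bot gives the robot as it stands. The module is installed in compiled form; this text tells all that it offers.
- The arm moves only by the tool arm_command, never from a script. Its argument "commands" is a list of rows, each an object with "xyz": the shift along the tool's x, y, z in m, a list of three; "rotation": the turn, a rotation vector about the tool's x, y, z in rad, a list of three; "grip": the opening, from -1 (shut) to 1 (fully open). In form: [{"xyz": [x, y, z], "rotation": [wx, wy, wz], "grip": grip}, ...]. A call has 1 to 20 rows; each row shifts and turns the commanded pose from where the row before left it, along the tool's axes as they then stand; what a row does not reach is not made up. A row lasts 1/8 s, in which the tool goes at most 62.5 mm and 10.7 degrees, less where a joint would pass 70% of its speed; a pose out of reach is approached as far as the arm can. A call with a gripper value outside its range is refused whole. The fingers move at their own pace and stop on an object; "squeeze" is the grip in N (left out, the last holds). Time passes only in rows, so rows that do not move let the fingers close. It gives the time, the measured TCP pose, the force, the opening and the grip force at its end, in the units of the state.
- readout.get_obs(): the state, without advancing time (a new reading comes with each control period).
- vision.snapshot(name): name is "scene" or "side" or "wrist"; returns a dict with "color" (400x640x3 uint8, red, green, blue), "depth" (400x640 float32, m along the optical axis (not along the pixel's ray), 0 where there is no reading), "mtx" (3x3 intrinsics, pixels), "rvec" (rotation vector, rad) and "tvec" (3), from world to camera coordinates, as OpenCV has them; the wrist camera has in their place "mount" (4x4, takes a point from camera to tool coordinates, whose origin is the TCP and whose axes are the flange's). Camera axes: x right, y down, z forward; pixel columns grow to the right and rows downward; lengths in m; the calibration is good to about 2 mm. The wrist camera is an equidistant fisheye: a pixel r from the principal point sees the ray r / f radians off the axis. A picture is of the moment at which its call begins: read the wrist's pose just before it.
- ticket.close_job(): hands the job in; it is judged then, once.
The state is a dict: "t": time; "joint_pos": joint angles; "joint_vel": joint speeds; "effort": joint torques, N m; "position": TCP position; "eef_rot": TCP orientation; "force": force on the tool from outside, world axes, zero at the start; "wrist_torque": the same for the moment, N m; "finger_gap": opening from 0.0 (shut) to 1.0 (fully open); "gripper_force": force on a finger pad.
Only numpy, scipy, OpenCV 4.12 (cv2) and the standard library are available. Lean on these libraries where they do the work, as an engineer would, in place of code of your own. Each camera call takes 0.05 s, during which the arm holds its last target. There are 200 camera calls.

## Working session

There is one attempt and no reset: what is moved stays moved. The work goes in short steps, Python scripts to look and compute and a tool call to move; the robot and the scene stay as the last step left them, time stands still between calls to the robot, and variables do not carry over. Pictures are saved under pics/ and viewed, at most 18 in all, crops included, and the job is handed in when it is done.

Besides the shell and the picture viewer there is one more tool, called after "Request:" as a command line: name --argument value ..., lists and objects as JSON in quotes. arm_command: Moves the arm, as the interface text tells. Its arguments: {"type":"object","properties":{"commands":{"type":"array","items":{"type":"object","properties":{"xyz":{"type":"array","items":{"type":"number"}},"rotation":{"type":"array","items":{"type":"number"}},"grip":{"type":"number"}}}},"squeeze":{"type":"number"}},"required":["commands"]}

```bash
mkdir -p pics
cat > h.py <<'E'
import numpy as np, cv2
from station import readout, vision, ticket, bot
from scipy.spatial.transform import Rotation as R
def snap(n):
    s=vision.snapshot(n); return s
def save(s,name,crop=None,scale=1):
    im=cv2.cvtColor(s["color"],cv2.COLOR_RGB2BGR)
    if crop: im=im[crop[1]:crop[3],crop[0]:crop[2]]
    if scale!=1: im=cv2.resize(im,None,fx=scale,fy=scale,interpolation=cv2.INTER_CUBIC)
    cv2.imwrite("pics/"+name,im)
def cloud(s):
    "world xyz per pixel from depth (static cams)"
    K=s["mtx"];d=s["depth"];v,u=np.mgrid[:400,:640]
    c=np.stack([(u-K[0,2])/K[0,0]*d,(v-K[1,2])/K[1,1]*d,d],-1)
    Rm=cv2.Rodrigues(np.array(s["rvec"],float))[0];t=np.array(s["tvec"],float).ravel()
    p=(c-t)@Rm; p[d==0]=np.nan
    return p
def proj(s,P):
    return cv2.projectPoints(np.array(P,float).reshape(-1,1,3),np.array(s["rvec"],float),np.array(s["tvec"],float),s["mtx"],None)[0].reshape(-1,2)
E
python3 - <<'E'
from h import *
o=readout.get_obs();print({k:np.round(v,3) for k,v in o.items()})
for n in ["scene","side"]:
    s=snap(n);save(s,n+"0.png");np.savez(n+"0.npz",**s)
    Rm=cv2.Rodrigues(np.array(s["rvec"],float))[0];print(n,s["mtx"][0,0],(-Rm.T@np.ravel(s["tvec"])).round(3), (s["depth"]==0).mean())
E
```

```text
{'t': np.float64(0.0), 'joint_pos': array([ 1.017,  0.088,  1.372, -0.   ,  1.684, -0.103]), 'joint_vel': array([-0.   ,  0.001,  0.   ,  0.   ,  0.   ,  0.001]), 'effort': array([-1.0000e-03, -3.5187e+01, -3.1327e+01, -0.0000e+00,  1.1000e-02,
        0.0000e+00]), 'position': array([0.24 , 0.495, 0.404]), 'eef_rot': array([-3.139, -0.   ,  2.691]), 'force': array([-0.585, -0.06 , -0.027]), 'wrist_torque': array([-0.002,  0.028,  0.058]), 'gripper_force': np.float64(0.0), 'finger_gap': np.float64(0.999)}
scene 436.1706595111141 [ 1.008 -0.695  0.803] 0.0041328125
side 364.0080352716073 [ 0.143 -0.662  0.586] 0.00415625
```

View pics/scene0.png

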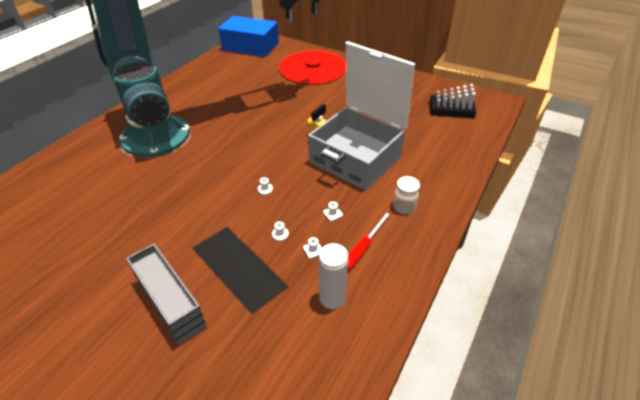

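View pics/side0.png

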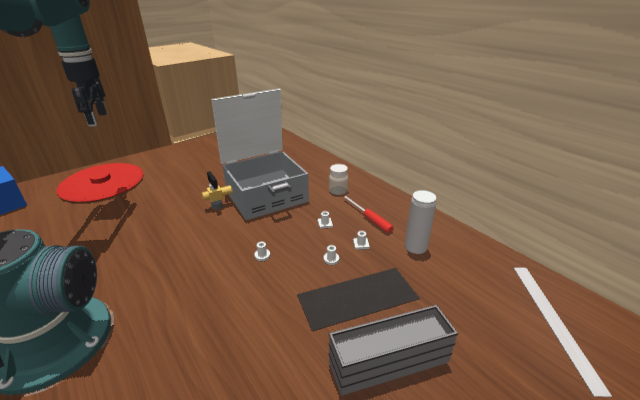

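The scene shows four fittings (round at 265,186 and 280,231; square at 333,211 and 313,246), plus the tray pile (166,290), mat (240,268), box (357,145) and valve (318,117). The side view shows the same four.

```bash
cat > m1.py <<'E'
from h import *
def rect(p): 
    (c,sz,a)=cv2.minAreaRect((p[:,:2]*1000).astype(np.float32)); return np.round(c,1),np.round(sz,1),round(a,2)
S={n:dict(np.load(n+"0.npz")) for n in ["scene","side"]}
C={n:cloud(S[n]) for n in S}
seeds={"scene":dict(a=(265,186),b=(333,211),c=(280,231),d=(313,246)),"side":dict(a=(262,250),b=(325,220),c=(331,254),d=(361,240))}
for k in "abcd":
    for n in S:
        u,v=seeds[n][k];w=C[n][v-14:v+14,u-14:u+14].reshape(-1,3);w=w[np.isfinite(w).all(1)]
        q=w[w[:,2]>0.032]; 
        col=S[n]["color"][v-14:v+14,u-14:u+14].reshape(-1,3)
        b=w[(w[:,2]>0.005)]
        print(k,n,"top",len(q),q.mean(0).round(4),"zmax",w[:,2].max().round(4),"base",rect(b[b[:,2]<0.012]),"bench",np.percentile(w[:,2],10).round(4))
def sel(n,x0,x1,y0,y1,z0,z1):
    w=C[n].reshape(-1,3);c=S[n]["color"].reshape(-1,3)
    m=(w[:,0]>x0)&(w[:,0]<x1)&(w[:,1]>y0)&(w[:,1]<y1)&(w[:,2]>z0)&(w[:,2]<z1);return w[m],c[m]
for n,(px) in dict(scene=[(166,285),(240,268),(357,145),(318,112),(333,255),(407,184)],side=[(392,335),(358,297),(268,185),(212,180),(424,198),(339,170)]).items():
    for u,v in px: print(n,u,v,C[n][v,u].round(3))
E
python3 m1.py
```

```text
a scene top 39 [ 0.4434 -0.0335  0.0358] zmax 0.0397 base (array([445.3, -37. ]), array([35.3, 30.5]), 32.68) bench -0.0021
a side top 52 [ 0.4399 -0.0354  0.0356] zmax 0.0376 base (array([439.2, -36.1]), array([30.7, 33.9]), 60.79) bench -0.0012
b scene top 50 [ 0.6451 -0.0222  0.0354] zmax 0.0381 base (array([645.6, -21.8]), array([36.5, 39.7]), 60.95) bench -0.0018
b side top 35 [ 0.6414 -0.0246  0.0355] zmax 0.0385 base (array([641.6, -24.4]), array([35.8, 35.4]), 60.69) bench -0.0014
c scene top 56 [ 0.5687 -0.1451  0.0352] zmax 0.038 base (array([ 570.2, -146.5]), array([35.8, 31.3]), 45.97) bench -0.0019
c side top 46 [ 0.5643 -0.1476  0.0357] zmax 0.0377 base (array([ 563.1, -149.9]), array([32.1, 36.1]), 47.97) bench -0.0012
d scene top 147 [ 0.7127 -0.2047  0.1026] zmax 0.1522 base (array([ 663.1, -147. ]), array([36.7, 36. ]), 54.52) bench -0.0017
d side top 44 [ 0.6595 -0.1491  0.0354] zmax 0.0377 base (array([ 658.6, -150.3]), array([36.4, 35.7]), 55.67) bench -0.0015
scene 166 285 [ 0.478 -0.414  0.063]
scene 240 268 [ 0.546 -0.273  0.002]
scene 357 145 [0.584 0.233 0.03 ]
scene 318 112 [0.449 0.24  0.095]
scene 333 255 [ 0.765 -0.238  0.15 ]
scene 407 184 [0.789 0.092 0.081]
side 392 335 [ 0.484 -0.412  0.061]
side 358 297 [ 0.534 -0.276  0.003]
side 268 185 [0.555 0.12  0.09 ]
side 212 180 [0.436 0.219 0.103]
side 424 198 [ 0.756 -0.242  0.148]
side 339 170 [0.778 0.081 0.081]
```

```bash
cat > m2.py <<'E'
from m1 import *
print("-----")
for n in S:
    w,c=sel(n,0.3,0.7,-0.6,-0.3,0.076,0.095);print(n,"tray rim",w[:,2].mean().round(4),rect(w))
    for z0,z1 in[(0.084,0.095)]: 
        w,c=sel(n,0.3,0.7,-0.6,-0.3,z0,z1);print("   rimtop",len(w),np.median(w[:,2]).round(4),rect(w))
    w,c=sel(n,0.3,0.8,-0.36,-0.17,-.01,0.02);d=w[c.max(1)<60];d=d[np.abs(d-np.median(d,0)).max(1)<0.14];print(n,"mat",np.median(d[:,2]).round(4),rect(d))
    w,c=sel(n,0.45,0.75,0.05,0.3,0.091,0.0955);print(n,"box walltop",len(w),rect(w))
    w,c=sel(n,0.45,0.75,0.05,0.3,0.015,0.09);print(n,"box ",len(w),w.min(0),w.max(0))
    w,c=sel(n,0.45,0.75,0.15,0.4,0.13,0.32);print(n,"lid",rect(w),w[:,2].max(), np.polyfit(w[:,2],w[:,1],1))
    w,c=sel(n,0.38,0.5,0.17,0.3,0.06,0.12);d=w[c.max(1)<70];print(n,"valve",len(d),rect(d),d[:,2].max().round(3))
# height map of small things
    w=C[n];m=((w[...,2]>0.005)&(w[...,0]>0.1)&(w[...,0]<0.95)&(np.abs(w[...,1])<0.6)).astype(np.uint8)
    k,l,st,ce=cv2.connectedComponentsWithStats(m)
    for i in range(1,k):
        if st[i,4]>15: q=w[l==i];print("  blob",st[i],q.min(0).round(3),q.max(0).round(3))
E
python3 m2.py | sed '1,/-----/d'
```

```text
scene tray rim 0.0824 (array([ 475. , -419.6]), array([ 63.4, 205.3]), 70.21)
   rimtop 151 0.0847 (array([ 476.3, -420.3]), array([ 62.6, 202.5]), 70.13)
scene mat 0.0025 (array([ 539.5, -272.3]), array([ 92.4, 231.6]), 73.19)
scene box walltop 420 (array([568.2, 189.2]), array([221.1, 249.2]), 83.22)
scene box  4176 [0.45018019 0.07282665 0.01504952] [0.7037818  0.29999214 0.08999098]
scene lid (array([602.6, 279.8]), array([ 39.7, 206.6]), 83.36) 0.30273294205573903 [-0.08028601  0.3048973 ]
scene valve 110 (array([449.6, 242.9]), array([59.2,  8.6]), 83.79) 0.107
  blob [279   0  18  21 196] [0.193 0.423 0.245] [0.242 0.467 0.314]
  blob [311   0   8  15  96] [0.244 0.525 0.243] [0.275 0.545 0.29 ]
  blob [ 307   42  108  148 9761] [0.409 0.073 0.005] [0.707 0.313 0.303]
  blob [280  61  60  23 834] [0.101 0.49  0.005] [0.327 0.6   0.032]
  blob [149  92  21  32 411] [ 0.1   -0.053  0.103] [ 0.121 -0.006  0.204]
  blob [430  92  47  26 756] [0.676 0.529 0.005] [0.831 0.6   0.081]
  blob [171 137  14  12  39] [ 0.1   -0.03   0.005] [0.107 0.026 0.015]
  blob [393 177  26  37 770] 
[... 1257 characters left out ...]
] [0.326 0.6   0.033]
  blob [ 405  191   31   62 1440] [ 0.731 -0.268  0.005] [ 0.787 -0.213  0.151]
  blob [344 197  50  36 351] [ 0.738 -0.162  0.005] [0.767 0.037 0.027]
  blob [318 212  15  16 163] [ 0.619 -0.047  0.005] [ 0.664 -0.001  0.039]
  blob [353 231  17  18 194] [ 0.636 -0.172  0.005] [ 0.683 -0.125  0.038]
  blob [255 242  15  18 193] [ 0.423 -0.052  0.005] [ 0.46  -0.016  0.038]
  blob [ 75 246  22  43 437] [ 0.1   -0.05   0.108] [ 0.117 -0.013  0.201]
  blob [324 246  16  18 195] [ 0.546 -0.166  0.005] [ 0.583 -0.127  0.038]
  blob [105 305   6  17  33] [ 0.1   -0.026  0.005] [0.103 0.018 0.015]
  blob [ 329  305  130   91 7429] [ 0.367 -0.485  0.005] [ 0.578 -0.358  0.086]
```

Run:
```python
from h import *
s=dict(np.load("side0.npz"));save(s,"c1.png",(190,80,350,220),4)
o=readout.get_obs();w=snap("wrist");save(w,"w0.png");np.savez("w0.npz",pos=o["position"],rot=o["eef_rot"],**w);print(w["mtx"],w["mount"])
```

```text
[[309.70691629   0.         319.23456616]
 [  0.         309.70691629 195.71705538]
 [  0.           0.           1.        ]] [[ 6.73125371e-04 -9.55351483e-01 -2.95470965e-01  7.47776796e-02]
 [ 9.99999767e-01  6.10330794e-04  3.04750028e-04 -3.05888877e-04]
 [-1.10808363e-04 -2.95471101e-01  9.55351671e-01  3.05032642e-02]
 [ 0.00000000e+00  0.00000000e+00  0.00000000e+00  1.00000000e+00]]
```

View pics/c1.png

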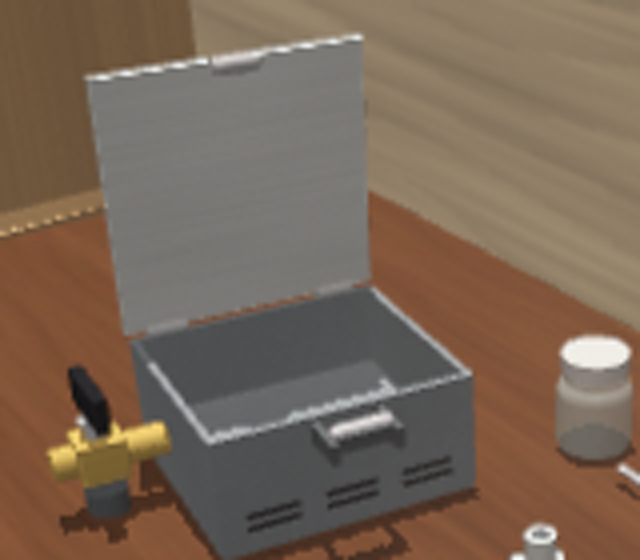

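View pics/w0.png

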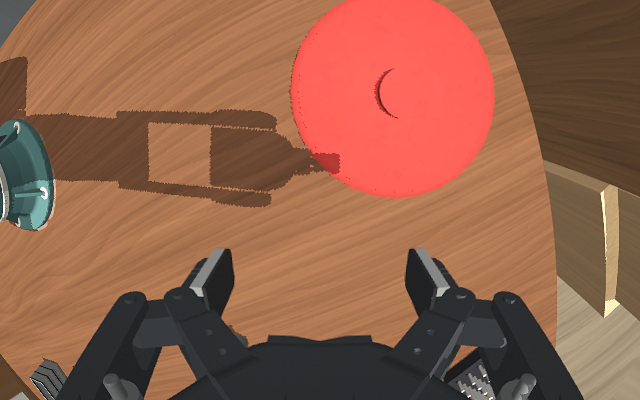

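Four fittings only so far; the box, lid (upright) and valve are clear. Next, refine the box, mat and tray.

```bash
cat > m3.py <<'E'
from m1 import *
print("-----")
def onplane(s,uv,z):
    Rm=cv2.Rodrigues(np.array(s["rvec"],float))[0];t=np.ravel(s["tvec"]);K=s["mtx"]
    r=np.c_[np.array(uv,float),np.ones(len(uv))]@np.linalg.inv(K).T@Rm;o=-Rm.T@t
    return o+r*((z-o[2])/r[:,2])[:,None]
mats=dict(scene=(240,268),side=(358,297))
for n in S:
    im=S[n]["color"];m=(im.max(2)<75).astype(np.uint8)
    w=C[n];m&=(np.abs(w[...,2])<0.012).astype(np.uint8)
    k,l=cv2.connectedComponents(m);u,v=mats[n];vv,uu=np.nonzero(l==l[v,u]);p=onplane(S[n],np.c_[uu,vv],0.003);print(n,"mat",len(p),rect(p))
    c,s_=np.cos(-.113),np.sin(-.113)
    q=cloud(S[n]).reshape(-1,3);B=np.array([[c,s_],[-s_,c]])  # world->box axes
    d=q[:,:2]-[0.591,0.174];b=d@B.T;z=q[:,2]
    def line(mk,ax):
        x,y=b[mk,1-ax],b[mk,ax];f=np.polyfit(x,y,1);g=np.abs(y-np.polyval(f,x))<0.004;f=np.polyfit(x[g],y[g],1);return mk.sum(),f.round(4)
    F=(z>.02)&(z<.085)
    print(" front",line(F&(abs(b[:,0])<.085)&(b[:,1]>-.105)&(b[:,1]<-.087),1))
    if n=="scene": print(" right",line(F&(abs(b[:,1])<.08)&(b[:,0]>.09)&(b[:,0]<.115),0))
    else: print(" left",line(F&(abs(b[:,1])<.08)&(b[:,0]<-.09)&(b[:,0]>-.115),0))
    L=(z>.15)&(z<.25)&(b[:,1]>.04)&(b[:,1]<.12)&(abs(b[:,0])<.13)
    print(" lid x",np.percentile(b[L,0],[.5,99.5]).round(4),"y",[np.median(b[L&(abs(z-h)<.01),1]).round(4) for h in(.16,.2,.24)])
    I=(abs(z-.03)<.006)&(abs(b[:,0])<.1)&(abs(b[:,1])<.1);print(" floor",I.sum(),b[I].min(0).round(4),b[I].max(0).round(4))
    T=(abs(z-.0945)<.003)&(abs(b[:,0])<.106);T1=T&(b[:,1]<-.07);T1&=b[:,1]>-.1
    print(" topfront",line(T1,1)); 
    for sg in(-1,1): print("  top side",sg,line(T&(abs(b[:,1])<.07)&(b[:,0]*sg>.085),0))
    V=(z>.08)&(z<.112)&(abs(b[:,0]+.15)<.03)&(abs(b[:,1]-.02)<.05)&(S[n]["color"].reshape(-1,3).max(1)<80)
    print(" valve",V.sum(),rect(np.c_[b[V],z[V]]))
E
python3 m3.py | sed '1,/-----/d'
```

```text
scene mat 3511 (array([ 540.1, -272.1]), array([ 95.2, 234.5]), 72.8)
 front (np.int64(29), array([-0.0156, -0.0958]))
 right (np.int64(492), array([0.0284, 0.0962]))
 lid x [-0.1008  0.1012] y [np.float64(0.118), np.float64(0.116), np.float64(0.1132)]
 floor 1195 [-0.0997 -0.0634] [0.0992 0.0998]
 topfront (np.int64(63), array([ 0.0229, -0.0909]))
  top side -1 (np.int64(78), array([ 0.0123, -0.0996]))
  top side 1 (np.int64(93), array([0.0257, 0.0946]))
 valve 94 (array([-148.3,   46.1]), array([46.5,  8.3]), 89.74)
side mat 4012 (array([ 534.4, -273.3]), array([ 99.2, 238.3]), 72.61)
 front (np.int64(29), array([-0.0488, -0.0975]))
 left (np.int64(363), array([-0.0266, -0.1036]))
 lid x [-0.1028  0.099 ] y [np.float64(0.1167), np.float64(0.1142), np.float64(0.1116)]
 floor 588 [-0.099  -0.0655] [0.0939 0.0999]
 topfront (np.int64(54), array([-0.0343, -0.0952]))
  top side -1 (np.int64(62), array([-0.0073, -0.1016]))
  top side 1 (np.int64(50), array([0.0274, 0.0923]))
 valve 88 (array([-153.7,   44. ]), array([11.8, 51.9]), 0.29)
```

```bash
python3 - <<'E'
import re
t=open('m3.py').read()
import numpy as np
c,s=np.cos(-.113),np.sin(-.113)
n=np.array([.591,.174])+np.array([c*-.003-s*.028, s*-.003+c*.028]);print(n.round(4))
t=t.replace("[0.591,0.174]",f"[{n[0]:.4f},{n[1]:.4f}]");open('m3.py','w').write(t)
E
python3 m3.py | sed '1,/-----/d'
```

```text
[0.5912 0.2022]
scene mat 3511 (array([ 540.1, -272.1]), array([ 95.2, 234.5]), 72.8)
 front (np.int64(354), array([-0.0084, -0.0882]))
 right (np.int64(518), array([0.0235, 0.0999]))
 lid x [-0.0984  0.1042] y [np.float64(0.0909), np.float64(0.0882), np.float64(0.0852)]
 floor 1424 [-0.0985 -0.0915] [0.1    0.0942]
 topfront (np.int64(157), array([-0.0172, -0.0853]))
  top side -1 (np.int64(74), array([ 0.0265, -0.0964]))
  top side 1 (np.int64(90), array([0.0256, 0.0983]))
 valve 111 (array([-145.3,   24.4]), array([ 8.6, 59.2]), 0.27)
side mat 4012 (array([ 534.4, -273.3]), array([ 99.2, 238.3]), 72.61)
 front (np.int64(712), array([-0.0148, -0.0891]))
 left (np.int64(276), array([ 0.0226, -0.1009]))
 lid x [-0.0999  0.102 ] y [np.float64(0.0892), np.float64(0.0862), np.float64(0.0835)]
 floor 782 [-0.0998 -0.0935] [0.0973 0.0941]
 topfront (np.int64(146), array([-0.0299, -0.0873]))
  top side -1 (np.int64(53), array([ 0.0285, -0.0987]))
  top side 1 (np.int64(50), array([0.0183, 0.096 ]))
 valve 99 (array([-150.7,   21.6]), array([11.8, 63.2]), 0.29)
```

```bash
cat >> h.py <<'E'
BC=np.array([.591,.203]);BY=-.13
def box(x,y): c,s=np.cos(BY),np.sin(BY);return BC+[c*x-s*y,s*x+c*y]
def plan(*wps,yaw):
    "from the measured pose: turn, then shifts along the turned tool axes"
    o=readout.get_obs();p=np.array(o["position"]);y0=o["eef_rot"][2]
    d=(yaw-y0+np.pi)%(2*np.pi)-np.pi;n=int(np.ceil(abs(d)/.17));
    print("t",round(o["t"],2),"rot z",round(-d,4),"rows",n,"each",round(-d/max(n,1),4),"j6",round(o["joint_pos"][5],2),"rpy",np.round(o["eef_rot"],3))
    Rm=R.from_euler("xyz",[np.pi,0,yaw]).as_matrix()
    for w in wps:
        w=np.array(w);v=Rm.T@(w-p);n=int(np.ceil(np.linalg.norm(v)/.055));print("  ->",w.round(3),"total",v.round(4),"rows",n,"each",(v/n).round(4));p=w
E
python3 -c "
from h import *
plan((.36,.1,.42),(.474,-.421,.33),(.474,-.421,.24),yaw=-.346+np.pi)"
```

```text
t 0.15 rot z -0.1048 rows 1 each -0.1048 j6 -0.1 rpy [-3.14  -0.     2.691]
  -> [0.36 0.1  0.42] total [-0.2472 -0.3307 -0.0162] rows 8 each [-0.0309 -0.0413 -0.002 ]
  -> [ 0.474 -0.421  0.33 ] total [-0.2839 -0.4515  0.09  ] rows 10 each [-0.0284 -0.0451  0.009 ]
  -> [ 0.474 -0.421  0.24 ] total [ 0.   -0.    0.09] rows 2 each [ 0.    -0.     0.045]
```

Request:
arm_command --commands '[{"xyz": [0, 0, 0], "rotation": [0, 0, -0.105], "grip": 1}, {"xyz": [-0.031, -0.041, -0.002], "rotation": [0, 0, 0], "grip": 1}, {"xyz": [-0.031, -0.041, -0.002], "rotation": [0, 0, 0], "grip": 1}, {"xyz": [-0.031, -0.041, -0.002], "rotation": [0, 0, 0], "grip": 1}, {"xyz": [-0.031, -0.041, -0.002], "rotation": [0, 0, 0], "grip": 1}, {"xyz": [-0.031, -0.041, -0.002], "rotation": [0, 0, 0], "grip": 1}, {"xyz": [-0.031, -0.041, -0.002], "rotation": [0, 0, 0], "grip": 1}, {"xyz": [-0.031, -0.041, -0.002], "rotation": [0, 0, 0], "grip": 1}, {"xyz": [-0.031, -0.041, -0.002], "rotation": [0, 0, 0], "grip": 1}, {"xyz": [-0.0284, -0.0451, 0.008], "rotation": [0, 0, 0], "grip": 1}, {"xyz": [-0.0284, -0.0451, 0.008], "rotation": [0, 0, 0], "grip": 1}, {"xyz": [-0.0284, -0.0451, 0.008], "rotation": [0, 0, 0], "grip": 1}, {"xyz": [-0.0284, -0.0451, 0.008], "rotation": [0, 0, 0], "grip": 1}, {"xyz": [-0.0284, -0.0451, 0.008], "rotation": [0, 0, 0], "grip": 1}, {"xyz": [-0.0284, -0.0451, 0.008], "rotation": [0, 0, 0], "grip": 1}, {"xyz": [-0.0284, -0.0451, 0.008], "rotation": [0, 0, 0], "grip": 1}, {"xyz": [-0.0284, -0.0451, 0.008], "rotation": [0, 0, 0], "grip": 1}, {"xyz": [-0.0284, -0.0451, 0.008], "rotation": [0, 0, 0], "grip": 1}, {"xyz": [-0.0284, -0.0451, 0.008], "rotation": [0, 0, 0], "grip": 1}]'

```text
t: 2.52
position: [0.4762, -0.4199, 0.3398]
eef_rot: [3.141, -0.001, 2.796]
force: [0.7, -0.2, 0.1]
finger_gap: 0.998
gripper_force: 0.0
```

```bash
python3 -c "
from h import *
plan((.474,-.421,.30),(.474,-.421,.232),yaw=-.346+np.pi)
w=snap('wrist');save(w,'w1.png')"
```

```text
t 2.52 rot z 0.0001 rows 1 each 0.0001 j6 -2.04 rpy [ 3.141e+00 -1.000e-03  2.796e+00]
  -> [ 0.474 -0.421  0.3  ] total [ 0.0017 -0.0018  0.0398] rows 1 each [ 0.0017 -0.0018  0.0398]
  -> [ 0.474 -0.421  0.232] total [ 0.    -0.     0.068] rows 2 each [ 0.    -0.     0.034]
```

View pics/w1.png

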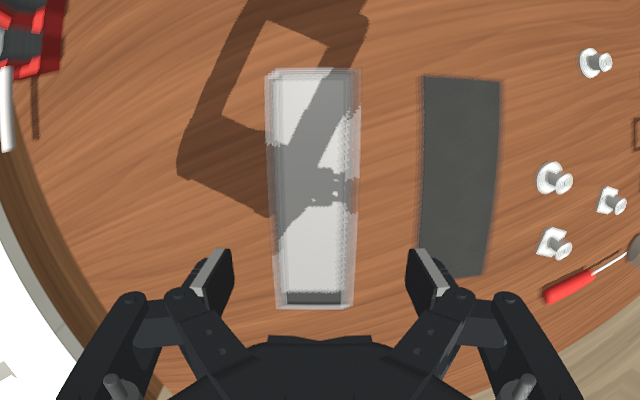

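The tray (cols 265-360) lies squarely between the open fingers and parallel to them; the mat is to its right, and I still see the same four fittings.

Request:
arm_command --commands '[{"xyz": [0.0017, -0.0018, 0.04], "rotation": [0, 0, 0], "grip": 1}, {"xyz": [0, 0, 0.034], "rotation": [0, 0, 0], "grip": 1}, {"xyz": [0, 0, 0.034], "rotation": [0, 0, 0], "grip": 1}, {"xyz": [0, 0, 0], "rotation": [0, 0, 0], "grip": 1}, {"xyz": [0, 0, 0], "rotation": [0, 0, 0], "grip": 0.3}, {"xyz": [0, 0, 0], "rotation": [0, 0, 0], "grip": 0.2}, {"xyz": [0, 0, 0], "rotation": [0, 0, 0], "grip": 0.2}, {"xyz": [0, 0, 0], "rotation": [0, 0, 0], "grip": 0.2}]' --squeeze 40

```text
t: 3.58
position: [0.4744, -0.4197, 0.2353]
eef_rot: [-3.14, 0.004, 2.796]
force: [-0.3, 0.3, 6.4]
finger_gap: 0.716
gripper_force: 46.4
```

```bash
python3 -c "
from h import *
plan((.474,-.421,.232),yaw=-.346+np.pi)
w=snap('side');save(w,'s1.png',(280,200,500,390),3)"
```

```text
t 3.58 rot z 0.0002 rows 1 each 0.0002 j6 -2.04 rpy [-3.14   0.004  2.796]
  -> [ 0.474 -0.421  0.232] total [-0.     -0.0013  0.0033] rows 1 each [-0.     -0.0013  0.0033]
```

View pics/s1.png

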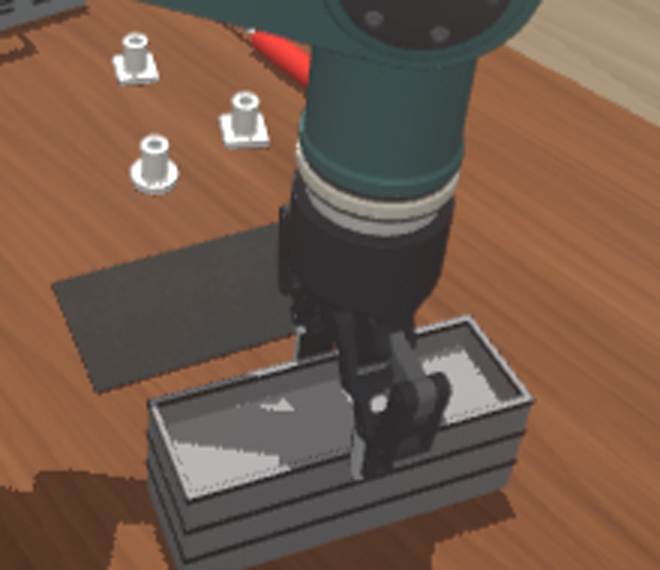

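Gripped, but the fingertips look close to the middle tray's rim (crop 370,477); I'll regrip a few mm higher.

Request:
arm_command --commands '[{"xyz": [0, 0, 0], "rotation": [0, 0, 0], "grip": 0.65}, {"xyz": [0, 0, 0], "rotation": [0, 0, 0], "grip": 0.65}, {"xyz": [0, 0, -0.005], "rotation": [0, 0, 0], "grip": 0.65}, {"xyz": [0, 0, 0], "rotation": [0, 0, 0], "grip": 0.65}, {"xyz": [0, 0, 0], "rotation": [0, 0, 0], "grip": 0.2}, {"xyz": [0, 0, 0], "rotation": [0, 0, 0], "grip": 0.2}, {"xyz": [0, 0, 0], "rotation": [0, 0, 0], "grip": 0.2}, {"xyz": [0, 0, -0.004], "rotation": [0, 0, 0], "grip": 0.2}, {"xyz": [0, 0, -0.004], "rotation": [0, 0, 0], "grip": 0.2}, {"xyz": [0, 0, -0.004], "rotation": [0, 0, 0], "grip": 0.2}, {"xyz": [0, 0, -0.004], "rotation": [0, 0, 0], "grip": 0.2}]' --squeeze 40

```text
t: 5.0
position: [0.4739, -0.4192, 0.2537]
eef_rot: [3.141, -0.0, 2.796]
force: [-0.2, -0.7, -1.3]
finger_gap: 0.713
gripper_force: 44.9
```

```bash
python3 -c "
from h import *
plan((.474,-.421,.36),(.537,-.2727,.36),yaw=-.302+np.pi)
w=snap('side');save(w,'s2.png',(280,200,500,390),3)"
```

```text
t 5.0 rot z -0.0438 rows 1 each -0.0438 j6 -2.04 rpy [ 3.141 -0.     2.796]
  -> [ 0.474 -0.421  0.36 ] total [-0.0007 -0.0017 -0.1063] rows 2 each [-0.0003 -0.0008 -0.0531]
  -> [ 0.537 -0.273  0.36 ] total [-0.016   0.1603  0.    ] rows 3 each [-0.0053  0.0534  0.    ]
```

View pics/s2.png

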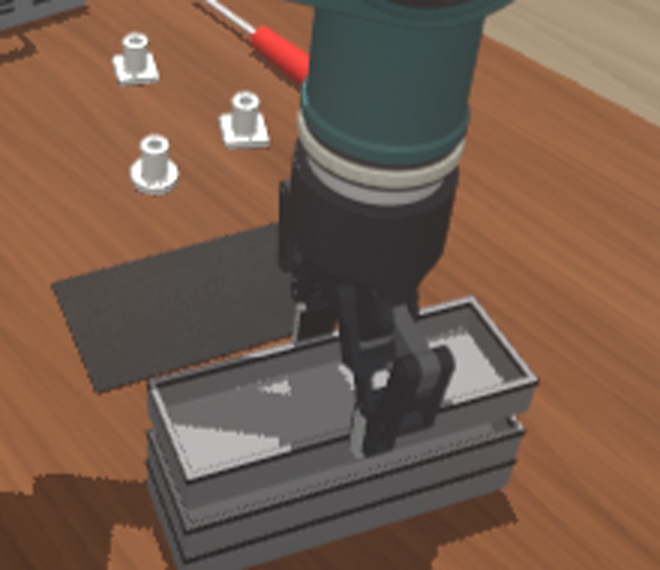

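Only the top tray has risen (~16 mm), and the lower two are undisturbed. Carry it to the mat.

Request:
arm_command --commands '[{"xyz": [0, 0, -0.035], "rotation": [0, 0, -0.044], "grip": 0.2}, {"xyz": [0, 0, -0.035], "rotation": [0, 0, 0], "grip": 0.2}, {"xyz": [-0.004, 0.032, 0], "rotation": [0, 0, 0], "grip": 0.2}, {"xyz": [-0.004, 0.032, 0], "rotation": [0, 0, 0], "grip": 0.2}, {"xyz": [-0.004, 0.032, 0], "rotation": [0, 0, 0], "grip": 0.2}, {"xyz": [-0.004, 0.032, 0], "rotation": [0, 0, 0], "grip": 0.2}, {"xyz": [0, 0.031, 0], "rotation": [0, 0, 0], "grip": 0.2}, {"xyz": [0, 0, 0], "rotation": [0, 0, 0], "grip": 0.2}, {"xyz": [0, 0, 0.025], "rotation": [0, 0, 0], "grip": 0.2}, {"xyz": [0, 0, 0.025], "rotation": [0, 0, 0], "grip": 0.2}, {"xyz": [0, 0, 0], "rotation": [0, 0, 0], "grip": 0.2}]'

```text
t: 6.42
position: [0.5354, -0.2725, 0.2709]
eef_rot: [3.14, -0.006, 2.839]
force: [0.3, 0.7, -0.6]
finger_gap: 0.719
gripper_force: 44.9
```

```bash
cat > look.py <<'E'
from h import *
import sys
s=snap("side");c=cloud(s)
def tz(x0,x1,y0,y1,z0,z1):
    w=c.reshape(-1,3);m=(w[:,0]>x0)&(w[:,0]<x1)&(w[:,1]>y0)&(w[:,1]<y1)&(w[:,2]>z0)&(w[:,2]<z1);return w[m]
save(s,sys.argv[1],(280,180,500,390),2.8)
E
python3 -c "
from h import *
plan((.537,-.2727,.19),yaw=-.302+np.pi)"; python3 look.py s3.png
```

```text
t 6.42 rot z -0.0006 rows 1 each -0.0006 j6 -1.83 rpy [ 3.14  -0.006  2.839]
  -> [ 0.537 -0.273  0.19 ] total [-0.0016  0.0003  0.0809] rows 2 each [-0.0008  0.0001  0.0405]
```

View pics/s3.png

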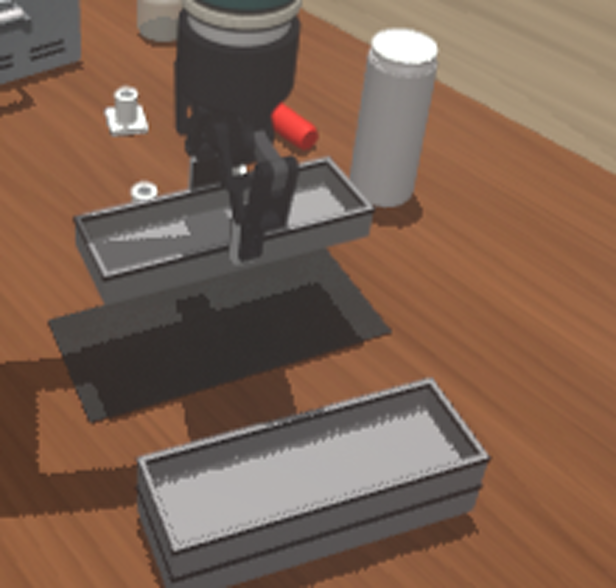

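The tray is held level over the mat, parallel to it, and the pile of two stands undisturbed. Lower it gently.

Request:
arm_command --commands '[{"xyz": [-0.001, 0, 0.035], "rotation": [0, 0, 0], "grip": 0.2}, {"xyz": [0, 0, 0.025], "rotation": [0, 0, 0], "grip": 0.2}, {"xyz": [0, 0, 0.012], "rotation": [0, 0, 0], "grip": 0.2}, {"xyz": [0, 0, 0.004], "rotation": [0, 0, 0], "grip": 0.2}, {"xyz": [0, 0, 0], "rotation": [0, 0, 0], "grip": 0.2}, {"xyz": [0, 0, 0], "rotation": [0, 0, 0], "grip": 0.2}]'

```text
t: 7.22
position: [0.5379, -0.2728, 0.1992]
eef_rot: [-3.141, 0.003, 2.84]
force: [-0.7, 0.5, -1.7]
finger_gap: 0.715
gripper_force: 44.9
```

```bash
cat > tz.py <<'E'
from h import *
s=snap("side");w=cloud(s).reshape(-1,3);c,n=np.cos(-.302),np.sin(-.302)
d=w[:,:2]-[.537,-.2727];u=d[:,0]*c+d[:,1]*n;v=-d[:,0]*n+d[:,1]*c
m=(abs(u)<.11)&(abs(v)<.05)&(w[:,2]>.025)&(w[:,2]<.06)&((abs(u)>.05))
for k in(m&(u<-.06),m&(u>.06)): 
    z=w[k,2];t=np.percentile(z,90);print("rim z",t.round(4),"v",np.percentile(v[k&(w[:,2]>t-.004)],[2,98]).round(4),"u",np.percentile(u[k],[2,98]).round(4))
print(readout.get_obs()["position"].round(4),readout.get_obs()["force"].round(1))
E
python3 tz.py
```

```text
rim z 0.045 v [-0.0339  0.0296] u [-0.0994 -0.0605]
rim z 0.045 v [-0.034   0.0295] u [0.0611 0.1008]
[ 0.5378 -0.2727  0.1991] [-0.2  0.4 -1.2]
```

Request:
arm_command --commands '[{"xyz": [0, 0.0, 0.005], "rotation": [0, 0, 0], "grip": 0.2}, {"xyz": [0, 0, 0.003], "rotation": [0, 0, 0], "grip": 0.2}, {"xyz": [0, 0, 0.002], "rotation": [0, 0, 0], "grip": 0.2}, {"xyz": [0, 0, 0], "rotation": [0, 0, 0], "grip": 0.2}, {"xyz": [0, 0, 0], "rotation": [0, 0, 0], "grip": 0.2}]'

```text
t: 7.9
position: [0.5374, -0.2725, 0.1892]
eef_rot: [3.142, 0.0, 2.84]
force: [-3.2, 1.7, 6.9]
finger_gap: 0.717
gripper_force: 45.8
```

```bash
python3 tz.py
```

```text
rim z 0.0355 v [-0.0336  0.0302] u [-0.1004 -0.0612]
rim z 0.0354 v [-0.0332  0.03  ] u [0.0608 0.1005]
[ 0.5374 -0.2725  0.1892] [-0.7  0.   0.1]
```

Request:
arm_command --commands '[{"xyz": [0, 0, 0], "rotation": [0, 0, 0], "grip": 0.75}, {"xyz": [0, 0, 0], "rotation": [0, 0, 0], "grip": 0.75}, {"xyz": [0, 0, -0.01], "rotation": [0, 0, 0], "grip": 0.75}, {"xyz": [0, 0, -0.03], "rotation": [0, 0, 0], "grip": 0.75}, {"xyz": [0, 0, -0.045], "rotation": [0, 0, 0], "grip": 0.6}, {"xyz": [0, 0, -0.045], "rotation": [0, 0, 0], "grip": 0.4}, {"xyz": [0.04, 0.03, 0], "rotation": [0, 0, -0.1], "grip": 0.2}, {"xyz": [0.04, 0.03, 0], "rotation": [0, 0, -0.072], "grip": 0.2}, {"xyz": [0, 0, 0], "rotation": [0, 0, 0], "grip": 0.2}]'

```text
t: 9.07
position: [0.473, -0.1923, 0.3176]
eef_rot: [3.141, -0.001, 3.014]
force: [0.4, -0.4, -0.0]
finger_gap: 0.599
gripper_force: 0.0
```

```bash
cat > find.py <<'E'
from h import *
# fittings on the bench from scene+side depth; report hub centres
def find():
    out=[]
    for n in("scene","side"):
        s=snap(n);np.savez(n+"1.npz",**s);w=cloud(s)
        m=((w[...,2]>.005)&(w[...,2]<.045)&(w[...,0]>.15)&(w[...,0]<.95)&(abs(w[...,1])<.6)).astype(np.uint8)
        k,l,st,ce=cv2.connectedComponentsWithStats(m)
        for i in range(1,k):
            q=w[l==i];e=np.ptp(q,axis=0)
            if st[i,4]<60 or e[0]>.06 or e[1]>.06 or q[:,2].max()>.046: continue
            t=q[q[:,2]>.03]
            c=q[:,:2].mean(0) if len(t)<5 else t[:,:2].mean(0)
            print(n,"blob px",ce[i].round(),"n",st[i,4],"ext",e.round(3),"hub",c.round(4),"zmax",np.percentile(q[:,2],97).round(4))
find()
E
python3 find.py; python3 tz.py
```

```text
scene blob px [264. 186.] n 157 ext [0.037 0.038 0.035] hub [ 0.4438 -0.0343] zmax 0.0376
scene blob px [404. 205.] n 264 ext [0.059 0.045 0.039] hub [0.7951 0.0759] zmax 0.0431
scene blob px [332. 211.] n 194 ext [0.047 0.039 0.035] hub [ 0.6456 -0.0223] zmax 0.0374
scene blob px [280. 231.] n 192 ext [0.037 0.039 0.033] hub [ 0.5688 -0.1456] zmax 0.0374
scene blob px [312. 247.] n 219 ext [0.042 0.04  0.033] hub [ 0.6633 -0.1479] zmax 0.0376
scene blob px [332. 300.] n 275 ext [0.053 0.037 0.04 ] hub [ 0.7745 -0.2549] zmax 0.0433
side blob px [338. 187.] n 211 ext [0.048 0.046 0.039] hub [0.773  0.0783] zmax 0.0438
side blob px [361. 240.] n 192 ext [0.048 0.046 0.032] hub [ 0.6587 -0.1498] zmax 0.0368
side blob px [416. 244.] n 308 ext [0.043 0.051 0.039] hub [ 0.7443 -0.2509] zmax 0.0441
side blob px [262. 251.] n 193 ext [0.037 0.037 0.033] hub [ 0.4394 -0.0358] zmax 0.037
side blob px [331. 255.] n 198 ext [0.037 0.038 0.032] hub [ 0.5637 -0.1481] zmax 0.0365
rim z 0.0356 v [-0.0334  0.0295] u [-0.1002 -0.0611]
rim z 0.0352 v [-0.0335  0.0295] u [0.0618 0.1008]
[ 0.4754 -0.195   0.3187] [-0.4 -0.  -0.2]
```

```bash
python3 -c "
from h import *
b=box(-50,14) if 0 else box(-.05,.014)
print(b, box(.05,.014),box(-.05,-.04),box(.05,-.04))
plan((.5663,-.1467,.26),(.5663,-.1467,.187),(.5663,-.1467,.32),(*b,.32),yaw=BY+np.pi)"
```

```text
[0.54323678 0.22336357] [0.64239297 0.21040016] [0.53623654 0.16981923] [0.63539273 0.15685582]
t 9.22 rot z -0.0002 rows 1 each -0.0002 j6 -1.94 rpy [-3.141e+00  2.000e-03  3.011e+00]
  -> [ 0.566 -0.147  0.26 ] total [-0.0839  0.0596  0.0587] rows 3 each [-0.028   0.0199  0.0196]
  -> [ 0.566 -0.147  0.187] total [ 0.    -0.     0.073] rows 2 each [ 0.     -0.      0.0365]
  -> [ 0.566 -0.147  0.32 ] total [ 0.     0.    -0.133] rows 3 each [ 0.      0.     -0.0443]
  -> [0.543 0.223 0.32 ] total [0.0708 0.364  0.    ] rows 7 each [0.0101 0.052  0.    ]
```

Request:
arm_command --commands '[{"xyz": [-0.028, 0.02, 0.0], "rotation": [0, 0, 0], "grip": 0.2}, {"xyz": [-0.028, 0.02, 0.0], "rotation": [0, 0, 0], "grip": 0.2}, {"xyz": [-0.028, 0.02, 0.02], "rotation": [0, 0, 0], "grip": 0.2}, {"xyz": [0, 0, 0.04], "rotation": [0, 0, 0], "grip": 0.2}, {"xyz": [0, 0, 0], "rotation": [0, 0, 0], "grip": 0.2}]'

```text
t: 9.85
position: [0.5658, -0.1461, 0.2536]
eef_rot: [3.14, -0.008, 3.011]
force: [-0.2, -0.4, -0.5]
finger_gap: 0.601
gripper_force: 0.0
```

```bash
python3 -c "
from h import *
plan((.5663,-.1467,.187),yaw=BY+np.pi);w=snap('wrist');save(w,'w2.png',(120,0,520,400),1.4)"
```

```text
t 9.85 rot z -0.0001 rows 1 each -0.0001 j6 -1.79 rpy [ 3.14  -0.008  3.011]
  -> [ 0.566 -0.147  0.187] total [-0.0005 -0.0005  0.0666] rows 2 each [-0.0003 -0.0003  0.0333]
```

View pics/w2.png

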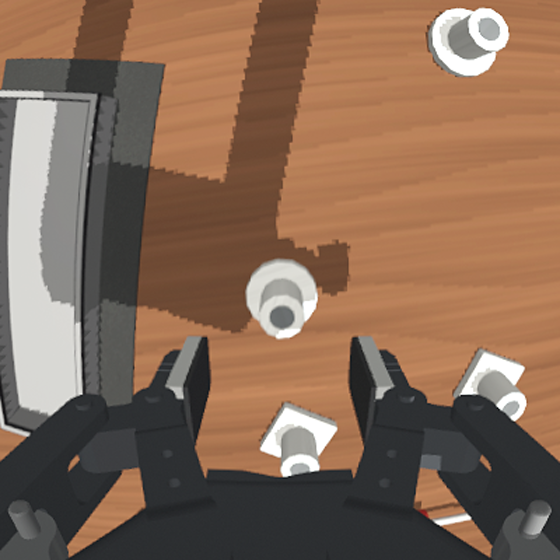

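The round fitting is centred between the fingers (crop 281,300), so I'll descend and grip it.

Request:
arm_command --commands '[{"xyz": [0, 0, 0.033], "rotation": [0, 0, 0], "grip": 0.2}, {"xyz": [0, 0, 0.033], "rotation": [0, 0, 0], "grip": 0.2}, {"xyz": [0, 0, 0], "rotation": [0, 0, 0], "grip": 0.2}, {"xyz": [0, 0, 0], "rotation": [0, 0, 0], "grip": -1}, {"xyz": [0, 0, 0], "rotation": [0, 0, 0], "grip": -1}, {"xyz": [0, 0, 0], "rotation": [0, 0, 0], "grip": -1}, {"xyz": [0, 0, 0], "rotation": [0, 0, 0], "grip": -1}, {"xyz": [0, 0, -0.02], "rotation": [0, 0, 0], "grip": -1}, {"xyz": [0, 0, -0.05], "rotation": [0, 0, 0], "grip": -1}, {"xyz": [0, 0, -0.05], "rotation": [0, 0, 0], "grip": -1}, {"xyz": [0, 0, 0], "rotation": [0, 0, 0], "grip": -1}]' --squeeze 50

```text
t: 11.28
position: [0.5672, -0.1463, 0.3185]
eef_rot: [-3.139, 0.012, 3.012]
force: [0.7, -0.3, -2.0]
finger_gap: 0.231
gripper_force: 49.0
```

```bash
python3 -c "
from h import *
b=box(-.05,.014)
plan((*b,.31),(*b,.221),yaw=BY+np.pi)"
```

```text
t 11.28 rot z 0.0003 rows 1 each 0.0003 j6 -1.79 rpy [-3.139  0.012  3.012]
  -> [0.543 0.223 0.31 ] total [0.0716 0.3634 0.0085] rows 7 each [0.0102 0.0519 0.0012]
  -> [0.543 0.223 0.221] total [ 0.    -0.     0.089] rows 2 each [ 0.     -0.      0.0445]
```

Request:
arm_command --commands '[{"xyz": [0.0102, 0.045, 0], "rotation": [0, 0, 0], "grip": -1}, {"xyz": [0.0102, 0.045, 0], "rotation": [0, 0, 0], "grip": -1}, {"xyz": [0.0102, 0.045, 0], "rotation": [0, 0, 0], "grip": -1}, {"xyz": [0.0102, 0.045, 0], "rotation": [0, 0, 0], "grip": -1}, {"xyz": [0.0102, 0.045, 0], "rotation": [0, 0, 0], "grip": -1}, {"xyz": [0.0102, 0.045, 0], "rotation": [0, 0, 0], "grip": -1}, {"xyz": [0.0102, 0.045, 0], "rotation": [0, 0, 0], "grip": -1}, {"xyz": [0, 0.0484, 0], "rotation": [0, 0, 0], "grip": -1}, {"xyz": [0, 0, 0.02], "rotation": [0, 0, 0], "grip": -1}, {"xyz": [0, 0, 0], "rotation": [0, 0, 0], "grip": -1}]'

```text
t: 12.52
position: [0.5411, 0.224, 0.2882]
eef_rot: [-3.139, -0.006, 3.013]
force: [-1.3, 0.0, -1.6]
finger_gap: 0.235
gripper_force: 49.9
```

```bash
python3 -c "
from h import *
b=box(-.05,.014)
plan((*b,.221),yaw=BY+np.pi)
w=snap('wrist');save(w,'w3.png')"
```

```text
t 12.53 rot z 0.0014 rows 1 each 0.0014 j6 -1.15 rpy [-3.139 -0.006  3.013]
  -> [0.543 0.223 0.221] total [-0.0022 -0.0003  0.0672] rows 2 each [-0.0011 -0.0002  0.0336]
```

View pics/w3.png

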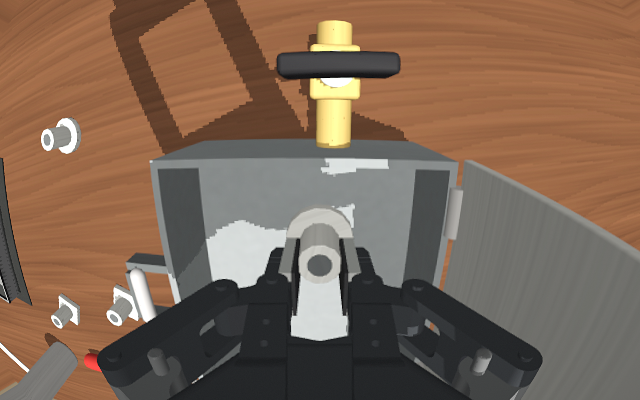

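The fitting is held inside the box outline, nearer the valve side, clear of the lid (right). Lower and release.

Request:
arm_command --commands '[{"xyz": [-0.002, 0, 0.03], "rotation": [0, 0, 0], "grip": -1}, {"xyz": [0, 0, 0.03], "rotation": [0, 0, 0], "grip": -1}, {"xyz": [0, 0, 0.007], "rotation": [0, 0, 0], "grip": -1}, {"xyz": [0, 0, 0], "rotation": [0, 0, 0], "grip": -1}, {"xyz": [0, 0, 0], "rotation": [0, 0, 0], "grip": -0.15}, {"xyz": [0, 0, 0], "rotation": [0, 0, 0], "grip": -0.15}, {"xyz": [0, 0, -0.02], "rotation": [0, 0, 0], "grip": -0.15}, {"xyz": [0, 0, -0.04], "rotation": [0, 0, 0], "grip": -0.15}, {"xyz": [0, 0, -0.05], "rotation": [0, 0, 0], "grip": 0}, {"xyz": [0, -0.05, 0], "rotation": [0, 0, 0], "grip": 0.2}, {"xyz": [0, -0.05, 0], "rotation": [0, 0, 0], "grip": 0.2}, {"xyz": [0, -0.05, 0], "rotation": [0, 0, 0], "grip": 0.2}, {"xyz": [0, 0, 0], "rotation": [0, 0, 0], "grip": 0.2}]'

```text
t: 14.2
position: [0.5245, 0.0719, 0.3353]
eef_rot: [-3.141, 0.001, 3.007]
force: [0.1, 0.2, 0.2]
finger_gap: 0.605
gripper_force: 0.0
```

```bash
cat >> h.py <<'E'
def inbox():
    for n in("scene","side"):
        s=snap(n);w=cloud(s).reshape(-1,3);c,k=np.cos(BY),np.sin(BY);d=w[:,:2]-BC;u=d[:,0]*c+d[:,1]*k;v=-d[:,0]*k+d[:,1]*c
        m=(abs(u)<.088)&(abs(v)<.078)&(w[:,2]>.055)&(w[:,2]<.075)
        g=np.zeros((180,180),np.uint8);g[((v[m]+.09)*1000).astype(int),((u[m]+.09)*1000).astype(int)]=1
        g=cv2.dilate(g,np.ones((5,5)));q,l,st,ce=cv2.connectedComponentsWithStats(g)
        print(n,"in box (u,v mm):",[tuple((ce[i]-90).round())+(st[i,4],) for i in range(1,q) if st[i,4]>60])
E
python3 find.py; python3 -c "
from h import *
inbox()
plan((.642,-.0235,.26),yaw=BY+np.pi)"
```

```text
scene blob px [330.  76.] n 100 ext [0.057 0.057 0.011] hub [0.3026 0.575 ] zmax 0.0164
scene blob px [264. 186.] n 159 ext [0.038 0.036 0.033] hub [ 0.4431 -0.0337] zmax 0.0365
scene blob px [404. 205.] n 268 ext [0.059 0.04  0.04 ] hub [0.7961 0.0759] zmax 0.044
scene blob px [332. 211.] n 203 ext [0.047 0.041 0.035] hub [ 0.6456 -0.0227] zmax 0.0383
scene blob px [312. 247.] n 224 ext [0.041 0.043 0.034] hub [ 0.6633 -0.148 ] zmax 0.0382
scene blob px [332. 300.] n 283 ext [0.052 0.037 0.04 ] hub [ 0.7743 -0.2549] zmax 0.0442
side blob px [338. 187.] n 209 ext [0.049 0.048 0.039] hub [0.7722 0.0788] zmax 0.0437
side blob px [325. 220.] n 161 ext [0.045 0.044 0.033] hub [ 0.6408 -0.0245] zmax 0.0366
side blob px [361. 240.] n 194 ext [0.047 0.044 0.033] hub [ 0.6584 -0.15  ] zmax 0.0367
side blob px [416. 244.] n 312 ext [0.044 0.051 0.04 ] hub [ 0.7439 -0.2501] zmax 0.0443
side blob px [262. 251.] n 194 ext [0.037 0.036 0.033] hub [ 0.4398 -0.0357] zmax 0.0369
scene in box (u,v mm): [(np.float64(-49.0), np.float64(12.0), np.int32(534))]
side in box (u,v mm): [(np.float64(-52.0), np.float64(9.0), np.int32(435))]
t 14.4 rot z 0.0012 rows 1 each 0.0012 j6 -1.41 rpy [3.141 0.    3.013]
  -> [ 0.642 -0.024  0.26 ] total [-0.1289 -0.083   0.0749] rows 4 each [-0.0322 -0.0207  0.0187]
```

Request:
arm_command --commands '[{"xyz": [-0.0325, -0.0207, 0], "rotation": [0, 0, 0], "grip": 0.2}, {"xyz": [-0.0325, -0.0207, 0], "rotation": [0, 0, 0], "grip": 0.2}, {"xyz": [-0.0325, -0.0207, 0.01], "rotation": [0, 0, 0], "grip": 0.2}, {"xyz": [-0.0325, -0.0207, 0.025], "rotation": [0, 0, 0], "grip": 0.2}, {"xyz": [0, 0, 0.045], "rotation": [0, 0, 0], "grip": 0.2}, {"xyz": [0, 0, 0.03], "rotation": [0, 0, 0], "grip": 0.2}, {"xyz": [0, 0, 0.0], "rotation": [0, 0, 0], "grip": 0.2}]'

```text
t: 15.28
position: [0.6421, -0.0227, 0.2205]
eef_rot: [3.141, -0.008, 3.014]
force: [0.2, 0.1, -0.4]
finger_gap: 0.598
gripper_force: 0.0
```

```bash
python3 -c "
from h import *
plan((.6432,-.0236,.187),yaw=BY+np.pi)"
```

```text
t 15.28 rot z 0.0022 rows 1 each 0.0022 j6 -1.57 rpy [ 3.141 -0.008  3.014]
  -> [ 0.643 -0.024  0.187] total [-0.0012 -0.0007  0.0335] rows 1 each [-0.0012 -0.0007  0.0335]
```

Request:
arm_command --commands '[{"xyz": [-0.001, -0.001, 0.033], "rotation": [0, 0, 0], "grip": 0.2}, {"xyz": [0, 0, 0], "rotation": [0, 0, 0], "grip": 0.2}, {"xyz": [0, 0, 0], "rotation": [0, 0, 0], "grip": -1}, {"xyz": [0, 0, 0], "rotation": [0, 0, 0], "grip": -1}, {"xyz": [0, 0, 0], "rotation": [0, 0, 0], "grip": -1}, {"xyz": [0, 0, 0], "rotation": [0, 0, 0], "grip": -1}, {"xyz": [0, 0, -0.02], "rotation": [0, 0, 0], "grip": -1}, {"xyz": [0, 0, -0.05], "rotation": [0, 0, 0], "grip": -1}, {"xyz": [0, 0, -0.06], "rotation": [0, 0, 0], "grip": -1}, {"xyz": [0.006, 0.046, 0], "rotation": [0, 0, 0], "grip": -1}, {"xyz": [0.006, 0.046, 0], "rotation": [0, 0, 0], "grip": -1}, {"xyz": [0.006, 0.046, 0], "rotation": [0, 0, 0], "grip": -1}, {"xyz": [0.006, 0.046, 0], "rotation": [0, 0, 0], "grip": -1}, {"xyz": [0.007, 0.047, 0], "rotation": [0, 0, 0], "grip": -1}, {"xyz": [0, 0, 0], "rotation": [0, 0, 0], "grip": -1}]'

```text
t: 17.15
position: [0.6422, 0.2112, 0.3222]
eef_rot: [3.141, -0.0, 3.017]
force: [0.5, 0.3, -2.1]
finger_gap: 0.231
gripper_force: 49.1
```

```bash
python3 -c "
from h import *
b=box(.05,.014)
plan((*b,.22),yaw=BY+np.pi);print(readout.get_obs()['finger_gap'])"
```

```text
t 17.15 rot z 0.0053 rows 1 each 0.0053 j6 -1.21 rpy [ 3.141 -0.     3.017]
  -> [0.642 0.21  0.22 ] total [-0.0003 -0.0007  0.1022] rows 2 each [-0.0002 -0.0004  0.0511]
0.2309651257617502
```

Request:
arm_command --commands '[{"xyz": [0, 0, 0.045], "rotation": [0, 0, 0.005], "grip": -1}, {"xyz": [0, 0, 0.04], "rotation": [0, 0, 0], "grip": -1}, {"xyz": [0, 0, 0.017], "rotation": [0, 0, 0], "grip": -1}, {"xyz": [0, 0, 0], "rotation": [0, 0, 0], "grip": -1}, {"xyz": [0, 0, 0], "rotation": [0, 0, 0], "grip": -0.15}, {"xyz": [0, 0, 0], "rotation": [0, 0, 0], "grip": -0.15}, {"xyz": [0, 0, -0.02], "rotation": [0, 0, 0], "grip": -0.15}, {"xyz": [0, 0, -0.04], "rotation": [0, 0, 0], "grip": -0.15}, {"xyz": [0, 0, -0.05], "rotation": [0, 0, 0], "grip": 0}, {"xyz": [-0.008, -0.045, 0], "rotation": [0, 0, 0], "grip": 0.2}, {"xyz": [-0.008, -0.045, 0], "rotation": [0, 0, 0], "grip": 0.2}, {"xyz": [-0.008, -0.045, 0], "rotation": [0, 0, 0], "grip": 0.2}, {"xyz": [-0.008, -0.045, 0], "rotation": [0, 0, 0], "grip": 0.2}, {"xyz": [-0.008, -0.045, 0], "rotation": [0, 0, 0], "grip": 0.2}, {"xyz": [0, 0, 0], "rotation": [0, 0, 0], "grip": 0.2}]'

```text
t: 19.02
position: [0.6525, -0.0242, 0.3313]
eef_rot: [-3.141, 0.002, 3.002]
force: [0.9, 0.5, -0.7]
finger_gap: 0.598
gripper_force: 0.0
```

```bash
python3 find.py; python3 -c "
from h import *
inbox()
plan((.661,-.149,.187),yaw=BY+np.pi)"
```

```text
scene blob px [313. 157.] n 89 ext [0.052 0.012 0.04 ] hub [0.4913 0.1284] zmax 0.0434
scene blob px [264. 186.] n 159 ext [0.038 0.038 0.034] hub [ 0.4436 -0.034 ] zmax 0.0376
scene blob px [404. 205.] n 271 ext [0.057 0.043 0.04 ] hub [0.7956 0.0757] zmax 0.0443
scene blob px [312. 247.] n 226 ext [0.042 0.04  0.033] hub [ 0.6633 -0.1476] zmax 0.0373
scene blob px [332. 300.] n 282 ext [0.053 0.038 0.04 ] hub [ 0.7732 -0.2555] zmax 0.0441
side blob px [338. 187.] n 212 ext [0.047 0.045 0.04 ] hub [0.7729 0.0782] zmax 0.0444
side blob px [361. 240.] n 195 ext [0.048 0.049 0.033] hub [ 0.6586 -0.15  ] zmax 0.0369
side blob px [416. 244.] n 310 ext [0.047 0.05  0.04 ] hub [ 0.7439 -0.2501] zmax 0.044
side blob px [262. 251.] n 193 ext [0.037 0.038 0.033] hub [ 0.4395 -0.0358] zmax 0.0372
scene in box (u,v mm): [(np.float64(50.0), np.float64(9.0), np.int32(546))]
side in box (u,v mm): [(np.float64(49.0), np.float64(6.0), np.int32(497)), (np.float64(-51.0), np.float64(8.0), np.int32(459))]
t 19.23 rot z -0.0037 rows 1 each -0.0037 j6 -1.55 rpy [3.141e+00 1.000e-03 3.008e+00]
  -> [ 0.661 -0.149  0.187] total [-0.0253 -0.1271  0.1435] rows 4 each [-0.0063 -0.0318  0.0359]
```

Request:
arm_command --commands '[{"xyz": [-0.0085, -0.042, 0], "rotation": [0, 0, -0.004], "grip": 0.2}, {"xyz": [-0.0085, -0.042, 0.01], "rotation": [0, 0, 0], "grip": 0.2}, {"xyz": [-0.0085, -0.043, 0.02], "rotation": [0, 0, 0], "grip": 0.2}, {"xyz": [0, 0, 0.04], "rotation": [0, 0, 0], "grip": 0.2}, {"xyz": [0, 0, 0.04], "rotation": [0, 0, 0], "grip": 0.2}, {"xyz": [0, 0, 0], "rotation": [0, 0, 0], "grip": 0.2}, {"xyz": [0, 0, 0], "rotation": [0, 0, 0], "grip": 0.2}]'

```text
t: 20.1
position: [0.6617, -0.149, 0.2216]
eef_rot: [-3.141, 0.002, 3.012]
force: [0.5, 0.3, -0.2]
finger_gap: 0.603
gripper_force: 0.0
```

```bash
python3 -c "
from h import *
plan((.661,-.149,.187),yaw=BY+np.pi)"
```

```text
t 20.1 rot z 0.0007 rows 1 each 0.0007 j6 -1.75 rpy [-3.141e+00  2.000e-03  3.012e+00]
  -> [ 0.661 -0.149  0.187] total [ 0.0007 -0.0001  0.0346] rows 1 each [ 0.0007 -0.0001  0.0346]
```

Request:
arm_command --commands '[{"xyz": [0, 0, 0.034], "rotation": [0, 0, 0], "grip": 0.2}, {"xyz": [0, 0, 0], "rotation": [0, 0, 0], "grip": 0.2}, {"xyz": [0, 0, 0], "rotation": [0, 0, 0], "grip": -1}, {"xyz": [0, 0, 0], "rotation": [0, 0, 0], "grip": -1}, {"xyz": [0, 0, 0], "rotation": [0, 0, 0], "grip": -1}, {"xyz": [0, 0, 0], "rotation": [0, 0, 0], "grip": -1}, {"xyz": [0, 0, -0.02], "rotation": [0, 0, 0], "grip": -1}, {"xyz": [0, 0, -0.05], "rotation": [0, 0, 0], "grip": -1}, {"xyz": [0, 0, -0.06], "rotation": [0, 0, 0], "grip": -1}, {"xyz": [0.0093, 0.043, 0], "rotation": [0, 0, 0], "grip": -1}, {"xyz": [0.0093, 0.043, 0], "rotation": [0, 0, 0], "grip": -1}, {"xyz": [0.0093, 0.043, 0], "rotation": [0, 0, 0], "grip": -1}, {"xyz": [0.0093, 0.043, 0], "rotation": [0, 0, 0], "grip": -1}, {"xyz": [0.0093, 0.043, 0], "rotation": [0, 0, 0], "grip": -1}, {"xyz": [0.0093, 0.043, 0], "rotation": [0, 0, 0], "grip": -1}, {"xyz": [0.0093, 0.042, 0], "rotation": [0, 0, 0], "grip": -1}, {"xyz": [0, 0, 0], "rotation": [0, 0, 0], "grip": -1}]'

```text
t: 22.22
position: [0.6347, 0.1592, 0.3166]
eef_rot: [3.141, 0.0, 3.015]
force: [0.2, -0.0, -0.3]
finger_gap: 0.24
gripper_force: 49.1
```

```bash
python3 -c "
from h import *
b=box(.05,-.042)
plan((*b,.22),yaw=BY+np.pi);print(readout.get_obs()['finger_gap'])"
```

```text
t 22.23 rot z 0.0039 rows 1 each 0.0039 j6 -1.29 rpy [3.141 0.    3.015]
  -> [0.635 0.155 0.22 ] total [-0.0009 -0.0042  0.0966] rows 2 each [-0.0005 -0.0021  0.0483]
0.23990392304932467
```

Force reads lighter than before, so I'll check what the hand holds.

```bash
python3 -c "
from h import *
w=snap('wrist');save(w,'w4.png',(120,0,520,400),1.2);print(readout.get_obs()['force'],readout.get_obs()['finger_gap'])"; python3 find.py | awk '{print \$1,\$4,\$5,\$14,\$15}' 2>/dev/null || true
```

```text
[ 0.92659894 -0.49235597 -0.68177479] 0.23388264761710675Exception ignored on flushing sys.stdout:
BrokenPipeError: [Errno 32] Broken pipe
```

View pics/w4.png

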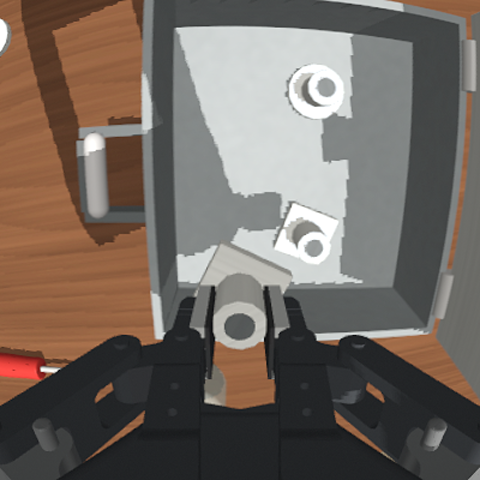

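The square fitting is still gripped; two fittings stand upright in the box. Lower and release, then go toward the last one.

Request:
arm_command --commands '[{"xyz": [-0.001, -0.004, 0.045], "rotation": [0, 0, 0.004], "grip": -1}, {"xyz": [0, 0, 0.035], "rotation": [0, 0, 0], "grip": -1}, {"xyz": [0, 0, 0.015], "rotation": [0, 0, 0], "grip": -1}, {"xyz": [0, 0, 0], "rotation": [0, 0, 0], "grip": -1}, {"xyz": [0, 0, 0], "rotation": [0, 0, 0], "grip": -0.15}, {"xyz": [0, 0, 0], "rotation": [0, 0, 0], "grip": -0.15}, {"xyz": [0, 0, -0.02], "rotation": [0, 0, 0], "grip": -0.15}, {"xyz": [0, 0, -0.04], "rotation": [0, 0, 0], "grip": -0.15}, {"xyz": [0, 0, -0.05], "rotation": [0, 0, 0], "grip": 0}, {"xyz": [0.028, -0.036, 0], "rotation": [0, 0, 0], "grip": 0.2}, {"xyz": [0.028, -0.036, 0], "rotation": [0, 0, 0], "grip": 0.2}, {"xyz": [0.028, -0.036, 0], "rotation": [0, 0, 0], "grip": 0.2}, {"xyz": [0.028, -0.036, 0], "rotation": [0, 0, 0], "grip": 0.2}, {"xyz": [0.028, -0.036, 0], "rotation": [0, 0, 0], "grip": 0.2}, {"xyz": [0, 0, 0], "rotation": [0, 0, 0], "grip": 0.2}]'

```text
t: 24.25
position: [0.4713, -0.0098, 0.3319]
eef_rot: [-3.14, 0.001, 3.002]
force: [0.5, 0.6, -0.0]
finger_gap: 0.595
gripper_force: 0.0
```

```bash
python3 find.py; python3 -c "
from h import *
inbox()
plan((.4416,-.0348,.187),yaw=BY+np.pi)"
```

```text
scene blob px [264. 186.] n 156 ext [0.038 0.037 0.033] hub [ 0.4436 -0.034 ] zmax 0.037
scene blob px [404. 205.] n 264 ext [0.058 0.04  0.04 ] hub [0.7958 0.0757] zmax 0.043
scene blob px [332. 300.] n 273 ext [0.053 0.038 0.039] hub [ 0.7733 -0.2555] zmax 0.0429
side blob px [338. 187.] n 215 ext [0.05  0.045 0.04 ] hub [0.7731 0.0788] zmax 0.0441
side blob px [416. 244.] n 304 ext [0.047 0.048 0.039] hub [ 0.7441 -0.2503] zmax 0.0429
side blob px [262. 251.] n 197 ext [0.037 0.036 0.033] hub [ 0.4396 -0.0358] zmax 0.037
scene in box (u,v mm): [(np.float64(53.0), np.float64(-43.0), np.int32(391)), (np.float64(50.0), np.float64(9.0), np.int32(556)), (np.float64(-49.0), np.float64(12.0), np.int32(563))]
side in box (u,v mm): [(np.float64(50.0), np.float64(5.0), np.int32(407)), (np.float64(-52.0), np.float64(8.0), np.int32(431))]
t 24.45 rot z -0.0048 rows 1 each -0.0048 j6 -1.57 rpy [3.141e+00 1.000e-03 3.007e+00]
  -> [ 0.442 -0.035  0.187] total [ 0.0282 -0.0311  0.1444] rows 3 each [ 0.0094 -0.0104  0.0481]
```

Request:
arm_command --commands '[{"xyz": [0.028, -0.031, 0.02], "rotation": [0, 0, -0.005], "grip": 0.2}, {"xyz": [0, 0, 0.04], "rotation": [0, 0, 0], "grip": 0.2}, {"xyz": [0, 0, 0.04], "rotation": [0, 0, 0], "grip": 0.2}, {"xyz": [0, 0, 0], "rotation": [0, 0, 0], "grip": 0.2}, {"xyz": [0, 0, 0], "rotation": [0, 0, 0], "grip": 0.2}]'

```text
t: 25.08
position: [0.4423, -0.0344, 0.2321]
eef_rot: [-3.142, 0.002, 3.013]
force: [0.7, -1.0, 0.7]
finger_gap: 0.601
gripper_force: 0.0
```

```bash
python3 find.py | grep -E "26[0-9]\. "; python3 -c "
from h import *
plan((.4416,-.0348,.187),(*box(-.05,-.042),.187),yaw=BY+np.pi)"
```

```text
scene blob px [264. 186.] n 153 ext [0.037 0.037 0.034] hub [ 0.4434 -0.0339] zmax 0.0372
side blob px [262. 252.] n 184 ext [0.037 0.035 0.032] hub [ 0.4381 -0.0366] zmax 0.0369
t 25.18 rot z 0.0009 rows 1 each 0.0009 j6 -1.65 rpy [-3.141  0.004  3.012]
  -> [ 0.442 -0.035  0.187] total [ 0.0008 -0.0003  0.046 ] rows 1 each [ 0.0008 -0.0003  0.046 ]
  -> [0.536 0.168 0.187] total [-0.0673  0.2132  0.    ] rows 5 each [-0.0135  0.0426  0.    ]
```

Request:
arm_command --commands '[{"xyz": [0.001, 0, 0.035], "rotation": [0, 0, 0], "grip": 0.2}, {"xyz": [0, 0, 0.01], "rotation": [0, 0, 0], "grip": 0.2}, {"xyz": [0, 0, 0], "rotation": [0, 0, 0], "grip": 0.2}, {"xyz": [0, 0, 0], "rotation": [0, 0, 0], "grip": -1}, {"xyz": [0, 0, 0], "rotation": [0, 0, 0], "grip": -1}, {"xyz": [0, 0, 0], "rotation": [0, 0, 0], "grip": -1}, {"xyz": [0, 0, 0], "rotation": [0, 0, 0], "grip": -1}, {"xyz": [0, 0, -0.02], "rotation": [0, 0, 0], "grip": -1}, {"xyz": [0, 0, -0.05], "rotation": [0, 0, 0], "grip": -1}, {"xyz": [0, 0, -0.06], "rotation": [0, 0, 0], "grip": -1}, {"xyz": [-0.0135, 0.0426, 0], "rotation": [0, 0, 0], "grip": -1}, {"xyz": [-0.0135, 0.0426, 0], "rotation": [0, 0, 0], "grip": -1}, {"xyz": [-0.0135, 0.0426, 0], "rotation": [0, 0, 0], "grip": -1}, {"xyz": [-0.0135, 0.0426, 0], "rotation": [0, 0, 0], "grip": -1}, {"xyz": [-0.0135, 0.0426, 0], "rotation": [0, 0, 0], "grip": -1}, {"xyz": [0, 0, 0], "rotation": [0, 0, 0], "grip": -1}]'

```text
t: 27.18
position: [0.5351, 0.1703, 0.3148]
eef_rot: [3.141, -0.001, 3.015]
force: [0.1, -0.6, -0.7]
finger_gap: 0.236
gripper_force: 49.2
```

```bash
python3 -c "
from h import *
b=box(-.05,-.042)
plan((*b,.22),yaw=BY+np.pi);print(readout.get_obs()['finger_gap'],readout.get_obs()['force'])"; python3 find.py
```

```text
t 27.18 rot z 0.0039 rows 1 each 0.0039 j6 -1.24 rpy [ 3.141e+00 -1.000e-03  3.015e+00]
  -> [0.536 0.168 0.22 ] total [-0.0012 -0.0024  0.0948] rows 2 each [-0.0006 -0.0012  0.0474]
0.2355291932145366 [ 0.0741259  -0.62814387 -0.67658421]
scene blob px [404. 205.] n 265 ext [0.059 0.043 0.04 ] hub [0.7952 0.0758] zmax 0.0438
scene blob px [332. 300.] n 280 ext [0.052 0.038 0.039] hub [ 0.7741 -0.2552] zmax 0.043
side blob px [338. 187.] n 215 ext [0.047 0.045 0.04 ] hub [0.7732 0.0789] zmax 0.0437
side blob px [416. 244.] n 307 ext [0.045 0.051 0.039] hub [ 0.7442 -0.2503] zmax 0.0433
```

Request:
arm_command --commands '[{"xyz": [-0.001, -0.002, 0.045], "rotation": [0, 0, 0.004], "grip": -1}, {"xyz": [0, 0, 0.035], "rotation": [0, 0, 0], "grip": -1}, {"xyz": [0, 0, 0.014], "rotation": [0, 0, 0], "grip": -1}, {"xyz": [0, 0, 0], "rotation": [0, 0, 0], "grip": -1}, {"xyz": [0, 0, 0], "rotation": [0, 0, 0], "grip": -0.15}, {"xyz": [0, 0, 0], "rotation": [0, 0, 0], "grip": -0.15}, {"xyz": [0, 0, -0.02], "rotation": [0, 0, 0], "grip": -0.15}, {"xyz": [0, 0, -0.04], "rotation": [0, 0, 0], "grip": -0.15}, {"xyz": [0, 0, -0.05], "rotation": [0, 0, 0], "grip": -0.5}, {"xyz": [0, 0, -0.05], "rotation": [0, 0, 0], "grip": -1}, {"xyz": [0, 0, -0.05], "rotation": [0, 0, 0], "grip": -1}, {"xyz": [0, 0, -0.05], "rotation": [0, 0, 0], "grip": -1}, {"xyz": [0, 0, -0.04], "rotation": [0, 0, 0], "grip": -1}, {"xyz": [0, 0, 0], "rotation": [0, 0, 0], "grip": -1}]'

```text
t: 29.02
position: [0.5346, 0.165, 0.5273]
eef_rot: [3.139, 0.009, 3.007]
force: [-0.5, -0.7, 0.0]
finger_gap: -0.003
gripper_force: 0.0
```

```bash
python3 -c "
from h import *
inbox()
plan((*box(0,.03),.52),(*box(0,.15),.52),(*box(0,.15),.42),(*box(0,.015),.42),yaw=BY+np.pi);
w=snap('wrist');save(w,'w5.png')"; python3 find.py
```

```text
scene in box (u,v mm): [(np.float64(53.0), np.float64(-45.0), np.int32(415)), (np.float64(-49.0), np.float64(-43.0), np.int32(402)), (np.float64(51.0), np.float64(9.0), np.int32(482)), (np.float64(-49.0), np.float64(12.0), np.int32(517))]
side in box (u,v mm): [(np.float64(48.0), np.float64(4.0), np.int32(397)), (np.float64(-52.0), np.float64(9.0), np.int32(473)), (np.float64(52.0), np.float64(18.0), np.int32(83))]
t 29.12 rot z -0.0046 rows 1 each -0.0046 j6 -1.24 rpy [3.141e+00 1.000e-03 3.007e+00]
  -> [0.595 0.233 0.52 ] total [-0.0505  0.0746  0.002 ] rows 2 each [-0.0252  0.0373  0.001 ]
  -> [0.61  0.352 0.52 ] total [0.   0.12 0.  ] rows 3 each [0.   0.04 0.  ]
  -> [0.61  0.352 0.42 ] total [ 0.  -0.   0.1] rows 2 each [ 0.   -0.    0.05]
  -> [0.593 0.218 0.42 ] total [-0.    -0.135 -0.   ] rows 3 each [-0.    -0.045 -0.   ]
scene blob px [404. 205.] n 265 ext [0.058 0.042 0.04 ] hub [0.796  0.0751] zmax 0.0434
scene blob px [332. 300.] n 283 ext [0.052 0.038 0.04 ] hub [ 0.7737 -0.2552] zmax 0.0435
side blob px [338. 187.] n 212 ext [0.048 0.046 0.04 ] hub [0.7721 0.0794] zmax 0.0436
side blob px [416. 244.] n 309 ext [0.044 0.05  0.04 ] hub [ 0.7442 -0.2504] zmax 0.0436
```

View pics/w5.png

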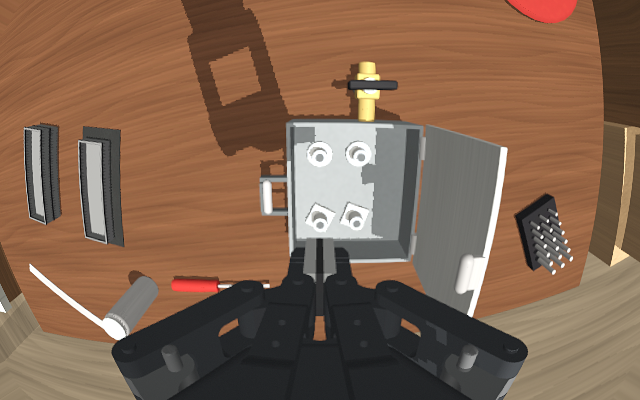

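All four fittings stand in the box (319,153; 357,154; 320,218; 355,216). I'll go behind the lid and also check the hidden strip there.

Request:
arm_command --commands '[{"xyz": [-0.025, 0.037, 0], "rotation": [0, 0, -0.005], "grip": -1}, {"xyz": [-0.025, 0.037, 0], "rotation": [0, 0, 0], "grip": -1}, {"xyz": [0, 0.04, 0], "rotation": [0, 0, 0], "grip": -1}, {"xyz": [0, 0.04, 0], "rotation": [0, 0, 0], "grip": -1}, {"xyz": [0, 0.04, 0], "rotation": [0, 0, 0], "grip": -1}, {"xyz": [0, 0, 0], "rotation": [0, 0, 0], "grip": -1}, {"xyz": [0, 0, 0], "rotation": [0, 0, 0], "grip": -1}]'

```text
t: 30.15
position: [0.6104, 0.3516, 0.5202]
eef_rot: [-3.14, -0.002, 3.013]
force: [0.2, -0.1, 0.4]
finger_gap: 0.003
gripper_force: 0.0
```

```bash
python3 -c "
from h import *
plan((*box(0,.15),.52),(*box(0,.15),.42),(*box(0,.015),.42),yaw=BY+np.pi);
w=snap('wrist');save(w,'w6.png')"
```

```text
t 30.15 rot z 0.0011 rows 1 each 0.0011 j6 -1.0 rpy [-3.140e+00 -2.000e-03  3.013e+00]
  -> [0.61  0.352 0.52 ] total [-0.      0.0001  0.0002] rows 1 each [-0.      0.0001  0.0002]
  -> [0.61  0.352 0.42 ] total [ 0.  -0.   0.1] rows 2 each [ 0.   -0.    0.05]
  -> [0.593 0.218 0.42 ] total [-0.    -0.135 -0.   ] rows 3 each [-0.    -0.045 -0.   ]
```

View pics/w6.png

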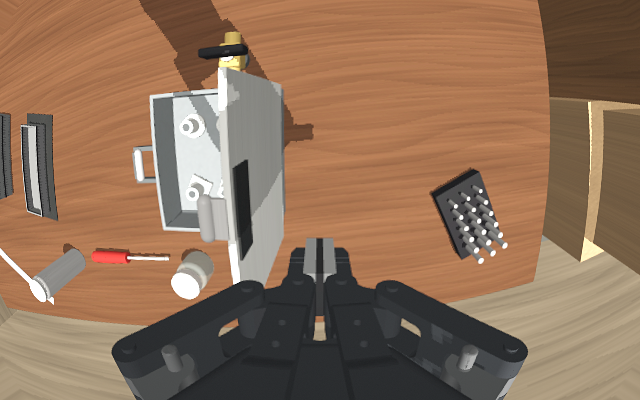

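No fitting behind the lid; the lid's black pad (242,210) is visible on its outside. Now push the lid down from behind.

Request:
arm_command --commands '[{"xyz": [0, 0, 0.05], "rotation": [0, 0, 0], "grip": -1}, {"xyz": [0, 0, 0.05], "rotation": [0, 0, 0], "grip": -1}, {"xyz": [0, 0, 0], "rotation": [0, 0, 0], "grip": -1}, {"xyz": [0, -0.02, 0], "rotation": [0, 0, 0], "grip": -1}, {"xyz": [0, -0.015, 0], "rotation": [0, 0, 0], "grip": -1}, {"xyz": [0, -0.015, 0], "rotation": [0, 0, 0], "grip": -1}, {"xyz": [0, -0.015, 0], "rotation": [0, 0, 0], "grip": -1}, {"xyz": [0, -0.015, 0], "rotation": [0, 0, 0], "grip": -1}, {"xyz": [0, -0.015, 0], "rotation": [0, 0, 0], "grip": -1}, {"xyz": [0, -0.015, 0], "rotation": [0, 0, 0], "grip": -1}, {"xyz": [0, 0, 0], "rotation": [0, 0, 0], "grip": -1}]'

```text
t: 31.58
position: [0.5959, 0.2413, 0.4218]
eef_rot: [-3.141, -0.0, 3.011]
force: [0.9, 0.3, -0.4]
finger_gap: 0.001
gripper_force: 0.0
```

```bash
cat >> h.py <<'E'
def lid():
    for n in("scene","side"):
        w=cloud(snap(n)).reshape(-1,3);c,k=np.cos(BY),np.sin(BY);d=w[:,:2]-BC;u=d[:,0]*c+d[:,1]*k;v=-d[:,0]*k+d[:,1]*c
        m=(abs(u)<.1)&(abs(u)>.06)&(v<.12)&(v>-.13)&(w[:,2]>.098)&(w[:,2]<.31)
        a=np.arctan2(w[m,2]-.097,.09-v[m]);r=np.hypot(w[m,2]-.097,.09-v[m]);g=r>.08
        if g.sum(): print(n,"lid angle",np.percentile(a[g],[10,50,90]).round(3),g.sum())
E
python3 -c "
from h import *
lid();plan((*box(0,.01),.42),yaw=BY+np.pi)"
```

```text
scene lid angle [1.111 1.123 1.14 ] 692
side lid angle [1.088 1.099 1.117] 826
t 31.68 rot z 0.0009 rows 1 each 0.0009 j6 -1.14 rpy [ 3.141 -0.     3.012]
  -> [0.592 0.213 0.42 ] total [-0.0002 -0.0298  0.0017] rows 1 each [-0.0002 -0.0298  0.0017]
```

Request:
arm_command --commands '[{"xyz": [0, 0, 0], "rotation": [0, 0, 0], "grip": -1}, {"xyz": [0, 0, 0], "rotation": [0, 0, 0], "grip": -1}, {"xyz": [0, 0, 0], "rotation": [0, 0, 0], "grip": -1}, {"xyz": [0, 0, 0], "rotation": [0, 0, 0], "grip": -1}, {"xyz": [0, 0, 0], "rotation": [0, 0, 0], "grip": -1}, {"xyz": [0, 0, 0], "rotation": [0, 0, 0], "grip": -1}, {"xyz": [0, 0, 0], "rotation": [0, 0, 0], "grip": -1}, {"xyz": [0, 0, 0], "rotation": [0, 0, 0], "grip": -1}]'

```text
t: 32.67
position: [0.596, 0.2426, 0.4217]
eef_rot: [3.142, 0.0, 3.013]
force: [0.1, -0.8, 0.5]
finger_gap: 0.0
gripper_force: 0.0
```

```bash
python3 -c "
from h import *
lid();plan((*box(0,-.088),.42),(*box(0,-.088),.305),yaw=BY+np.pi)"
```

```text
scene lid angle [0.473 0.499 0.536] 356
side lid angle [0.4   0.426 0.463] 149
t 32.77 rot z 0.0012 rows 1 each 0.0012 j6 -1.14 rpy [3.141 0.    3.013]
  -> [0.58  0.116 0.42 ] total [-0.0002 -0.1279  0.0017] rows 3 each [-0.0001 -0.0426  0.0006]
  -> [0.58  0.116 0.305] total [ 0.    -0.     0.115] rows 3 each [ 0.     -0.      0.0383]
```

Request:
arm_command --commands '[{"xyz": [0, -0.043, 0], "rotation": [0, 0, 0], "grip": -1}, {"xyz": [0, -0.043, 0], "rotation": [0, 0, 0], "grip": -1}, {"xyz": [0, -0.042, 0], "rotation": [0, 0, 0], "grip": -1}, {"xyz": [0, 0, 0], "rotation": [0, 0, 0], "grip": -1}, {"xyz": [0, 0, 0], "rotation": [0, 0, 0], "grip": -1}, {"xyz": [0, 0, 0], "rotation": [0, 0, 0], "grip": -1}, {"xyz": [0, 0, 0], "rotation": [0, 0, 0], "grip": -1}, {"xyz": [0, 0, 0.03], "rotation": [0, 0, 0], "grip": -1}, {"xyz": [0, 0, 0.03], "rotation": [0, 0, 0], "grip": -1}, {"xyz": [0, 0, 0.03], "rotation": [0, 0, 0], "grip": -1}, {"xyz": [0, 0, 0], "rotation": [0, 0, 0], "grip": -1}]'

```text
t: 34.15
position: [0.5788, 0.1162, 0.3283]
eef_rot: [-3.14, -0.007, 3.014]
force: [0.4, 1.1, -0.4]
finger_gap: -0.001
gripper_force: 0.0
```

```bash
python3 -c "
from h import *
lid();inbox();plan((*box(0,-.088),.28),yaw=BY+np.pi)
s=snap('side');save(s,'s4.png',(190,80,350,220),4)"; python3 find.py
```

```text
scene lid angle [0.123 0.138 0.169] 690
side lid angle [0.122 0.139 0.171] 512
scene in box (u,v mm): []
side in box (u,v mm): []
t 34.35 rot z 0.0015 rows 1 each 0.0015 j6 -1.34 rpy [3.141 0.004 3.013]
  -> [0.58  0.116 0.28 ] total [ 0.0004 -0.0003  0.0539] rows 1 each [ 0.0004 -0.0003  0.0539]
scene blob px [404. 205.] n 266 ext [0.059 0.04  0.04 ] hub [0.7955 0.0761] zmax 0.0435
scene blob px [332. 300.] n 283 ext [0.052 0.038 0.04 ] hub [ 0.7744 -0.255 ] zmax 0.0444
side blob px [338. 187.] n 215 ext [0.048 0.047 0.04 ] hub [0.7725 0.079 ] zmax 0.0433
side blob px [416. 244.] n 305 ext [0.044 0.049 0.04 ] hub [ 0.7435 -0.2501] zmax 0.0433
```

View pics/s4.png

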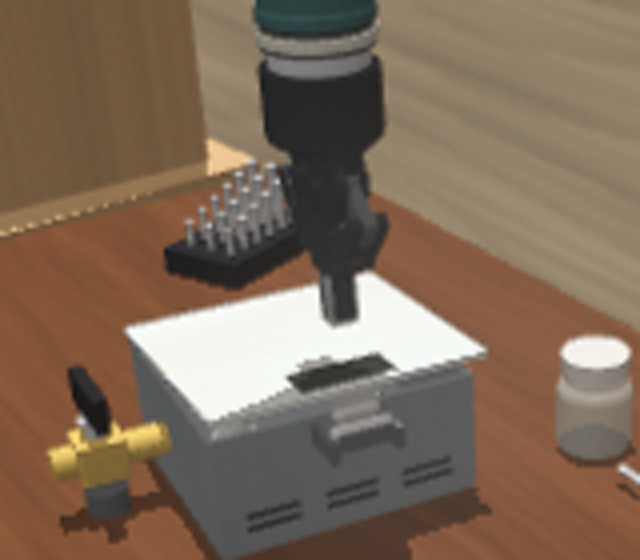

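The lid rests on its catch with the fingers above the black pad (crop 340,372). Press down in small steps.

Request:
arm_command --commands '[{"xyz": [0, 0, 0.025], "rotation": [0, 0, 0], "grip": -1}, {"xyz": [0, 0, 0.01], "rotation": [0, 0, 0], "grip": -1}, {"xyz": [0, 0, 0.005], "rotation": [0, 0, 0], "grip": -1}, {"xyz": [0, 0, 0.004], "rotation": [0, 0, 0], "grip": -1}, {"xyz": [0, 0, 0], "rotation": [0, 0, 0], "grip": -1}]'

```text
t: 35.12
position: [0.5796, 0.1155, 0.2891]
eef_rot: [-3.141, 0.001, 3.013]
force: [-1.2, -0.5, 3.5]
finger_gap: 0.001
gripper_force: 1.7
```

Request:
arm_command --commands '[{"xyz": [0, 0, 0.003], "rotation": [0, 0, 0], "grip": -1}, {"xyz": [0, 0, 0.003], "rotation": [0, 0, 0], "grip": -1}, {"xyz": [0, 0, 0], "rotation": [0, 0, 0], "grip": -1}]'

```text
t: 35.5
position: [0.5794, 0.1158, 0.2807]
eef_rot: [-3.142, -0.001, 3.013]
force: [0.4, 0.4, 0.2]
finger_gap: 0.002
gripper_force: 0.0
```

Request:
arm_command --commands '[{"xyz": [0, 0, 0.002], "rotation": [0, 0, 0], "grip": -1}, {"xyz": [0, 0, 0], "rotation": [0, 0, 0], "grip": -1}, {"xyz": [0, 0, 0], "rotation": [0, 0, 0], "grip": -1}]'

```text
t: 35.88
position: [0.5796, 0.1157, 0.2797]
eef_rot: [3.141, 0.0, 3.013]
force: [0.9, 1.0, 0.2]
finger_gap: 0.002
gripper_force: 0.0
```

Request:
arm_command --commands '[{"xyz": [0, 0, -0.04], "rotation": [0, 0, 0], "grip": -1}, {"xyz": [0, 0, -0.05], "rotation": [0, 0, 0], "grip": -1}, {"xyz": [0, 0, -0.02], "rotation": [0, 0, 0], "grip": -1}, {"xyz": [0, 0, 0], "rotation": [0, 0, 0], "grip": -1}]'

```text
t: 36.38
position: [0.5797, 0.1157, 0.3925]
eef_rot: [3.14, 0.005, 3.013]
force: [-0.0, 0.2, -0.2]
finger_gap: -0.001
gripper_force: 0.0
```

```bash
python3 -c "
from h import *
lid();v=box(-.15,.02);print(v)
plan((*v,.39),(*v,.27),yaw=BY+np.pi/2)"
```

```text
scene lid angle [0.036 0.055 0.087] 829
side lid angle [0.036 0.053 0.083] 597
[0.4448584  0.24227636]
t 36.48 rot z 1.572 rows 10 each 0.1572 j6 -1.34 rpy [-3.141e+00 -1.000e-03  3.013e+00]
  -> [0.445 0.242 0.39 ] total [ 0.1081 -0.1498 -0.0014] rows 4 each [ 0.027  -0.0374 -0.0003]
  -> [0.445 0.242 0.27 ] total [ 0.   -0.    0.12] rows 3 each [ 0.   -0.    0.04]
```

Request:
arm_command --commands '[{"xyz": [0, 0, 0], "rotation": [0, 0, 0.1572], "grip": -0.05}, {"xyz": [0, 0, 0], "rotation": [0, 0, 0.1572], "grip": -0.05}, {"xyz": [0, 0, 0], "rotation": [0, 0, 0.1572], "grip": -0.05}, {"xyz": [0, 0, 0], "rotation": [0, 0, 0.1572], "grip": -0.05}, {"xyz": [0, 0, 0], "rotation": [0, 0, 0.1572], "grip": -0.05}, {"xyz": [0, 0, 0], "rotation": [0, 0, 0.1572], "grip": -0.05}, {"xyz": [0, 0, 0], "rotation": [0, 0, 0.1572], "grip": -0.05}, {"xyz": [0, 0, 0], "rotation": [0, 0, 0.1572], "grip": -0.05}, {"xyz": [0, 0, 0], "rotation": [0, 0, 0.1572], "grip": -0.05}, {"xyz": [0, 0, 0], "rotation": [0, 0, 0.1572], "grip": -0.05}, {"xyz": [0.027, -0.037, 0], "rotation": [0, 0, 0], "grip": -0.05}, {"xyz": [0.027, -0.037, 0], "rotation": [0, 0, 0], "grip": -0.05}, {"xyz": [0.027, -0.037, 0], "rotation": [0, 0, 0], "grip": -0.05}, {"xyz": [0.027, -0.037, 0], "rotation": [0, 0, 0], "grip": -0.05}, {"xyz": [0, 0, 0.04], "rotation": [0, 0, 0], "grip": -0.05}, {"xyz": [0, 0, 0.03], "rotation": [0, 0, 0], "grip": -0.05}, {"xyz": [0, 0, 0], "rotation": [0, 0, 0], "grip": -0.05}]'

```text
t: 38.6
position: [0.4453, 0.2415, 0.3148]
eef_rot: [-3.133, 0.005, 1.441]
force: [1.4, 0.1, 0.7]
finger_gap: 0.477
gripper_force: 0.0
```

```bash
python3 -c "
from h import *
plan((.446,.242,.255),yaw=BY+np.pi/2)
w=snap('wrist');save(w,'w7.png',(120,0,520,400),1.2)"
```

```text
t 38.6 rot z 0.0003 rows 1 each 0.0003 j6 0.51 rpy [-3.133  0.005  1.441]
  -> [0.446 0.242 0.255] total [0.0005 0.0006 0.0598] rows 2 each [0.0003 0.0003 0.0299]
```

View pics/w7.png

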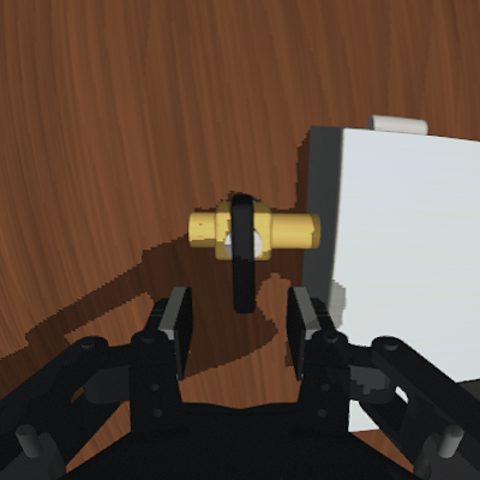

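The handle bar (crop 243,250) is centred between the fingers and square to them. Descend and grip.

Request:
arm_command --commands '[{"xyz": [0, 0, 0.03], "rotation": [0, 0, 0], "grip": -0.05}, {"xyz": [0, 0, 0.029], "rotation": [0, 0, 0], "grip": -0.05}, {"xyz": [0, 0, 0], "rotation": [0, 0, 0], "grip": -0.05}, {"xyz": [0, 0, 0], "rotation": [0, 0, 0], "grip": -1}, {"xyz": [0, 0, 0], "rotation": [0, 0, 0], "grip": -1}, {"xyz": [0, 0, 0], "rotation": [0, 0, 0], "grip": -1}, {"xyz": [0, 0, 0], "rotation": [0, 0, 0], "grip": -1}]' --squeeze 35

```text
t: 39.52
position: [0.4457, 0.2426, 0.263]
eef_rot: [-3.139, -0.002, 1.441]
force: [-7.3, 0.3, 5.9]
finger_gap: 0.129
gripper_force: 35.7
```

Request:
arm_command --commands '[{"xyz": [0, 0, 0], "rotation": [0, 0, -0.1], "grip": -1}, {"xyz": [0, 0, 0], "rotation": [0, 0, -0.1], "grip": -1}, {"xyz": [0, 0, 0], "rotation": [0, 0, -0.1], "grip": -1}, {"xyz": [0, 0, 0], "rotation": [0, 0, -0.1], "grip": -1}, {"xyz": [0, 0, 0], "rotation": [0, 0, -0.1], "grip": -1}, {"xyz": [0, 0, 0], "rotation": [0, 0, -0.1], "grip": -1}, {"xyz": [0, 0, 0], "rotation": [0, 0, -0.1], "grip": -1}, {"xyz": [0, 0, 0], "rotation": [0, 0, -0.085], "grip": -1}, {"xyz": [0, 0, 0], "rotation": [0, 0, 0], "grip": -1}, {"xyz": [0, 0, 0], "rotation": [0, 0, 0], "grip": -1}]'

```text
t: 40.78
position: [0.4468, 0.2428, 0.263]
eef_rot: [3.138, -0.002, 2.225]
force: [-4.8, 3.2, 5.7]
finger_gap: 0.129
gripper_force: 35.7
```

Request:
arm_command --commands '[{"xyz": [0, 0, 0], "rotation": [0, 0, 0], "grip": -0.3}, {"xyz": [0, 0, 0], "rotation": [0, 0, 0], "grip": -0.3}, {"xyz": [0, 0, -0.03], "rotation": [0, 0, 0], "grip": -0.3}, {"xyz": [0, 0, -0.04], "rotation": [0, 0, 0], "grip": -0.3}, {"xyz": [0, 0, -0.05], "rotation": [0, 0, 0], "grip": -0.3}, {"xyz": [0, 0, -0.05], "rotation": [0, 0, 0], "grip": -0.3}, {"xyz": [-0.045, 0, 0], "rotation": [0, 0, 0], "grip": -0.3}, {"xyz": [-0.045, 0, 0], "rotation": [0, 0, 0], "grip": -0.3}, {"xyz": [0, 0, 0], "rotation": [0, 0, 0], "grip": -0.3}]'

```text
t: 41.9
position: [0.5032, 0.1682, 0.4301]
eef_rot: [-3.141, 0.001, 2.221]
force: [-0.8, 0.1, 0.2]
finger_gap: 0.349
gripper_force: 0.0
```

```bash
python3 tz.py
python3 - <<'E'
from h import *
print(readout.get_obs()["position"]);lid()
for n in("scene","side"):
    s=snap(n);w=cloud(s).reshape(-1,3);c,k=np.cos(BY),np.sin(BY);d=w[:,:2]-BC;u=d[:,0]*c+d[:,1]*k;v=-d[:,0]*k+d[:,1]*c
    m=(w[:,2]>.08)&(w[:,2]<.112)&(abs(u+.15)<.035)&(abs(v-.02)<.035)&(s["color"].reshape(-1,3).max(1)<80)
    P=np.c_[u,v][m]*1000;e=np.linalg.svd(P-P.mean(0),full_matrices=False)[2][0];a=np.degrees(np.arctan2(e[1],e[0]))%180
    print(n,m.sum(),"valve deg svd",a-90,"rect",cv2.minAreaRect(P.astype(np.float32)))
s=snap("scene");save(s,"f.png",(100,60,460,360),2.0)
E
python3 find.py
```

```text
rim z 0.0354 v [-0.0333  0.0308] u [-0.1004 -0.0611]
rim z 0.0352 v [-0.0333  0.0301] u [0.062  0.1006]
[0.5024 0.1694 0.4301] [-0.5  0.9  0.9]
[0.50235823 0.16937905 0.43011777]
scene lid angle [0.038 0.061 0.916] 1028
side lid angle [0.039 0.063 0.968] 840
scene 60 valve deg svd 44.83402153023309 rect ((-146.72801208496094, 18.770170211791992), (10.040205955505371, 58.72530746459961), 43.93351745605469)
side 187 valve deg svd 46.745930573427756 rect ((-151.0797882080078, 18.39007568359375), (14.068425178527832, 60.09032440185547), 43.10359191894531)
scene blob px [404. 205.] n 264 ext [0.059 0.042 0.04 ] hub [0.7956 0.0756] zmax 0.0435
scene blob px [332. 300.] n 277 ext [0.052 0.038 0.04 ] hub [ 0.7739 -0.2551] zmax 0.0435
side blob px [338. 187.] n 215 ext [0.047 0.046 0.04 ] hub [0.7724 0.0789] zmax 0.0439
side blob px [416. 244.] n 308 ext [0.047 0.049 0.04 ] hub [ 0.7439 -0.2498] zmax 0.0437
```

View pics/f.png

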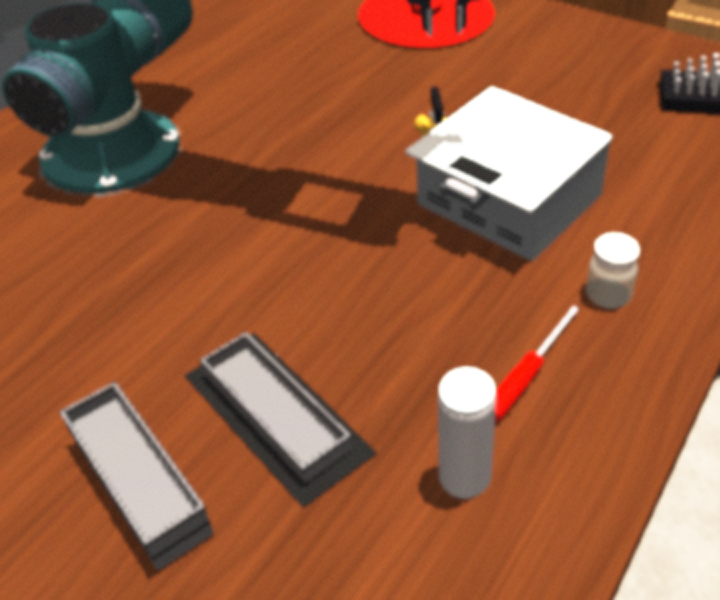

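The final view shows the lid shut, the valve at about 45°, the tray flat on the mat (crop 285,400), the pile of two intact and no fittings left on the bench.

```bash
python3 -c "
from h import *
print(ticket.close_job())"
```

```text
the job is handed in; nothing more can be done
None
```

The job is handed in at about 42 s of the allowed 208 s: the top tray is flat and lengthwise on the mat, all four fittings found are in the box, the lid is shut past its catch, and the valve was then turned to half open (measured 44 to 47 degrees).

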